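# Fetch the charged battery pack from behind the bottles

### The job

The battery pack in the charging cradle is wanted: first clear the cleaner bottle, the aerosol and the screw jar from in front of the cradle and stand all three on the blue pad. Then push the pack into the cradle until its latch lets go and it springs out, draw it straight out and lay it flat on its underside inside the red tray. Finally put the bottle, the aerosol and the jar back, each upright on the very spot where it stood before; drop or knock over nothing, and leave the spectacles and the screwdriver alone.

Things in the scene. Friction and masses are not known exactly. Their poses are not given: they have to be found in the camera images.
- cleaner: Lens-cleaner bottle: white, blue band, 38 mm diameter up to 58 mm, then narrowing to a blue cap 26 mm wide; 85 mm tall, about 90 g. Grip its body about 42 mm up. It starts upright on the bench in front of the cradle and must return to that spot. Origin: centre of its underside, z up along it.
- aerosol: Small aerosol can: green with a green cap and a thin white band, 40 mm diameter up to 56 mm, 80 mm tall, about 120 g. Grip it about 42 mm up. It starts upright on the bench in front of the cradle and must return to that spot. Origin: centre of its underside, z up along it.
- jar: Screw jar: amber glass, black lid; 44 mm diameter (lid 46 mm, from 48 mm up), 64 mm tall, about 130 g. Grip it about 40 mm up. Starts and returns like the other two: the three stand in a triangle 70 to 95 mm apart, one nearer the robot, two nearer the pack; which stands where varies. Origin: centre of its underside, z up along it.
- pack: Grey battery pack, 110 (x) x 60 (y) mm, flat top 34 mm up, 0.3 kg. Yellow carrying handle on top: bar 64 (x) x 16 (y) mm, 52 to 62 mm above the underside, on two posts; grip the bar's middle across y. Origin: centre of the underside, under the handle's middle and the centre of mass; z up. Front: the flat upright -x end, 55 mm from the origin, there to be pushed.
- cradle: White cradle, fixed; origin on the bench, x to its rear housing (66 mm high). Deck 22 mm high from x -56 mm on (push above it), rails 47 mm high, x -40 to 60 mm. Pack (x axes parallel) starts with origin at x -7 mm. Pushed to +x it goes 12 mm to a stop, needing 6 to 15 N, which frees the latch; let go, it springs out to x about -29 mm. Then draw it to x -105 mm or beyond, out of the lips, before lifting.
- pad: Blue flat pad fixed to the bench, 176 x 176 mm, 3 mm thick: the side area. Origin: centre of its underside, z up, x and y along its sides. It lies to the left or to the right of the cradle.
- tray: Red open tray fixed to the bench, outside 148 (x) x 98 (y) mm, 30 mm high, walls and floor 4 mm, so 140 x 90 mm inside: the pack fits lengthwise along x, either way round, with 15 mm to spare all round. Origin: centre of its underside, z up. It lies on the other side from the pad.
- spectacles: Folded black spectacles, 135 mm wide, 41 mm tall, standing left of the cradle's rear: leave alone. Origin: under the middle of the front.
- screwdriver: Screwdriver, 150 mm long, lying right of the cradle's rear: leave alone. Origin: under its middle.

How it is judged:
On the way, in this order (a step that is already met when the one before it is completed fails the run):
1. the cleaner bottle, the aerosol and the jar all stand released on the blue pad (x of cleaner in the frame of pad between -0.088 and 0.088 m and y of cleaner in the frame of pad between -0.088 and 0.088 m and z of each of cleaner, aerosol, jar in the frame of pad below 0.008 m and linear speed of each of cleaner, aerosol, jar below 0.03 m/s and angle between each of cleaner, aerosol, jar's own z axis and vertical below 0.12 rad and contact force between the fingers and cleaner below 0.3 N and x of aerosol in the frame of pad between -0.088 and 0.088 m and y of aerosol in the frame of pad between -0.088 and 0.088 m and contact force between the fingers and aerosol below 0.3 N and x of jar in the frame of pad between -0.088 and 0.088 m and y of jar in the frame of pad between -0.088 and 0.088 m and contact force between the fingers and jar below 0.3 N), for 0.2 s.
2. with the three on the pad, the pack is pushed into the cradle against its latch (x of cleaner in the frame of pad between -0.088 and 0.088 m and y of cleaner in the frame of pad between -0.088 and 0.088 m and z of each of cleaner, aerosol, jar in the frame of pad below 0.008 m and x of aerosol in the frame of pad between -0.088 and 0.088 m and y of aerosol in the frame of pad between -0.088 and 0.088 m and x of jar in the frame of pad between -0.088 and 0.088 m and y of jar in the frame of pad between -0.088 and 0.088 m and x of pack in the frame of cradle above -0.003 m).
3. with the three still on the pad, the pack lies flat and released in the red tray (x of cleaner in the frame of pad between -0.088 and 0.088 m and y of cleaner in the frame of pad between -0.088 and 0.088 m and z of each of cleaner, aerosol, jar in the frame of pad below 0.008 m and x of aerosol in the frame of pad between -0.088 and 0.088 m and y of aerosol in the frame of pad between -0.088 and 0.088 m and x of jar in the frame of pad between -0.088 and 0.088 m and y of jar in the frame of pad between -0.088 and 0.088 m and x of pack in the frame of tray between -0.021 and 0.021 m and y of pack in the frame of tray between -0.021 and 0.021 m and z of pack in the frame of tray below 0.01 m and linear speed of pack below 0.03 m/s and angle between pack's own z axis and vertical below 0.12 rad and contact force between the fingers and pack below 0.3 N), for 0.2 s.
At the end, for the whole second after the job is handed in: The cleaner bottle, the aerosol and the jar each stand upright within 15 mm of where they stood at the start, the pack lies flat on its underside on the floor of the red tray, and all are released and at rest (distance of each of cleaner, aerosol, jar from where it was at the start of the episode below 0.015 m and linear speed of each of cleaner, aerosol, jar, pack below 0.03 m/s and angle between each of cleaner, aerosol, jar, pack's own z axis and vertical below 0.12 rad and contact force between the fingers and cleaner below 0.3 N and contact force between the fingers and aerosol below 0.3 N and contact force between the fingers and jar below 0.3 N and x of pack in the frame of tray between -0.021 and 0.021 m and y of pack in the frame of tray between -0.021 and 0.021 m and z of pack in the frame of tray below 0.01 m and contact force between the fingers and pack below 0.3 N); the robot touches nothing.
It fails at once if a thing is knocked over or tipped (angle between any of cleaner, aerosol, jar, pack's own z axis and vertical above 0.6 rad).
It fails at once if a thing is dropped or thrown (linear speed of any of cleaner, aerosol, jar, pack above 1.3 m/s).
It fails at once if the spectacles or the screwdriver are disturbed (distance of any of spectacles, screwdriver from where it was at the start of the episode above 0.025 m).
It also fails if it takes over 141 s, if anything falls off the work surface, if the arm or the gripper's body presses on something with over 40 N, if the wrist force passes 120 N, or if a joint passes its speed limit or range.

### The arm

A 7-joint arm with a two-finger parallel gripper is mounted at the origin on the work surface. World frame = base frame: x ahead of the robot, y to its left, z up, the work surface at z = 0. Lengths are in m, angles in rad, forces in N, time in s.
With the tool pointing down it reaches from about 0.425 to 0.925 m from the base axis. Payload 6.8 kg.
Tool frame: the origin (TCP) lies on the centre line of the jaws, within the pads' length; the fingertips stand 8 mm ahead of it and the grasp point (between the pads) lies 11 mm behind it (bot.tips_ahead is the distance from the TCP to the fingertips, in m); z points along the fingers, y is the line along which they close (so a half turn about z gives the same grasp; the last joint's range is limited). The gripper opens to 85 mm and grips with 20 to 120 N. Pads are 22 mm wide; open, the fingers measure 114 mm over their backs; the gripper's body (76 mm by 85 mm) begins 54 mm behind the grasp point. The pads swing forward as they close: fully open they stand 13 mm farther back than shut.
Start: joints at [1.187, 0.477, 0.022, 1.555, -0.011, 1.109, -0.083], TCP at [0.184, -0.65, 0.211] pointing down, gripper open.
Joint ranges: [-2.96, 2.96], [-0.34, 2.1], [-1.41, 1.46], [0.24, 2.44], [-1.37, 4.51], [0.17, 1.92], [-2.96, 2.96]. Speed limits (rad/s): [2.39, 2.39, 3.14, 3.14, 3.14, 3.14, 3.14].

### API

Orientations are given as a unit quaternion [w, x, y, z].
In Python, from station import bot gives the robot as it stands.
- The arm moves only by the tool send_rows, never from a script. Its argument "deltas" is text: rows parted by semicolons, each of 4 numbers parted by spaces: the shift along the tool's x, y, z in m, then the turn about the tool's z in degrees. In form: x y z spin; .... A call has 1 to 5 rows; each row is the pose to reach, as a shift and turn from the pose commanded when the call began, along the tool's axes at that moment; what a row does not reach only later rows make up. A row lasts 1/10 s, in which the tool goes at most 50 mm and 8.59 degrees, less where a joint would pass 70% of its speed; a pose out of reach is approached as far as the arm can. A call with a gripper value outside its range is refused whole. "claw" is the opening, from 0 (shut) to 1 (fully open), set as the call begins (left out, the last holds). The fingers move at their own pace and stop on an object; "force" is the grip in N (left out, the last holds). Time passes only in rows, so rows that repeat a pose let the fingers close. It gives the time, the measured TCP pose, the force, the opening and the grip force at its end, in the units of the state.
- bot.get_obs(): the state, without advancing time (a new reading comes with each control period).
- bot.read_camera(name): name is "side" or "top" or "wrist"; returns a dict with "img" (420x560x3 uint8, red, green, blue), "depth" (420x560 float32, m along the optical axis (not along the pixel's ray), 0 where there is no reading), "fx", "fy", "cx", "cy" (pixels), "dist_coeffs" ([k1, k2, p1, p2, k3] as OpenCV has them; the pictures are not rectified), "camera_from_world" (4x4, takes a point from world to camera coordinates). Camera axes: x right, y up, looking along -z (the intrinsics and any distortion apply to the point x, -y, -z); pixel columns grow to the right and rows downward; lengths in m; the calibration is good to about 2 mm. A picture is of the moment at which its call begins.
- bot.hand_in(): hands the job in; it is judged then, once.
Trained networks look in a picture, given as the dict that the camera call returned (one of the last four; its "shot" number tells which), for a name from the list of things; names that differ only in an ending like _2 or _b are one class to them, and where a whole thing is asked for, a point or a joint stands for the part that bears it (a point fixed in the world has none). Each returns a list of dicts, best first, with "confidence" (0 to 1); they miss things now and then, are a little off and sometimes report something else, mostly with a low value. They report only what shows in the picture. A call takes as long as a camera call.
- bot.masks_of(picture, query): "mask" (420x560 bool, what is visible of it).
- bot.landmark_of(picture, query): "xyz" ([x, y, z] in m, in world coordinates, good to about 4 mm: a listed point, or the origin of a listed thing).
The state is a dict: "t": time; "q": joint angles; "joint_vel": joint speeds; "joint_torque": joint torques, N m; "eef_pos": TCP position; "tool_rot": TCP orientation; "contact_force": force on the tool from outside, world axes, zero at the start; "torque": the same for the moment, N m; "gripper_width": opening from 0.0 (shut) to 1.0 (fully open); "grasp_force": force on a finger pad.
Only numpy, scipy, OpenCV 4.12 (cv2) and the standard library are available. Lean on these libraries where they do the work, as an engineer would, in place of code of your own. Each camera call takes 0.05 s, during which the arm holds its last target. There are 200 camera calls.

## Working session

There is one attempt and no reset: what is moved stays moved. The work goes in short steps, Python scripts to look and compute and a tool call to move; the robot and the scene stay as the last step left them, time stands still between calls to the robot, and variables do not carry over. Pictures are saved under pics/ and viewed, at most 16 in all, crops included, and the job is handed in when it is done.

Besides the shell and the picture viewer there is one more tool, called after "Emit:" by a JSON object that holds its "api" and its "payload". send_rows: Moves the arm, as the interface text tells. Its arguments: {"type":"object","properties":{"deltas":{"type":"string"},"claw":{"type":"number"},"force":{"type":"number"}},"required":["deltas"]}

```bash
mkdir -p pics; cat > h.py <<'E'
import numpy as np, cv2
from station import bot
def save(p,n): cv2.imwrite('pics/'+n,p['img'][:,:,::-1])
def pts(p,mask):
    v,u=np.nonzero(mask&(p['depth']>0)); d=p['depth'][v,u]
    K=np.array([[p['fx'],0,p['cx']],[0,p['fy'],p['cy']],[0,0,1.]])
    n=cv2.undistortPoints(np.stack([u,v],1).astype(float).reshape(-1,1,2),K,np.array(p['dist_coeffs'],float)).reshape(-1,2)
    c=np.stack([n[:,0]*d,-n[:,1]*d,-d,np.ones_like(d)])
    return (np.linalg.inv(p['camera_from_world'])@c)[:3].T
E
python3 - <<'E'
from h import *
o=bot.get_obs(); print({k:np.round(v,3) for k,v in o.items()})
for c in ['top','side']:
    p=bot.read_camera(c); save(p,c+'0.png')
    for n in ['cleaner','aerosol','jar','pack','cradle','pad','tray','spectacles','screwdriver']:
        l=bot.landmark_of(p,n); m=bot.masks_of(p,n)
        s=n
        for r in l[:2]: s+=' L%.2f %s'%(r['confidence'],np.round(r['xyz'],3))
        if m:
            P=pts(p,m[0]['mask']); z=np.percentile(P[:,2],95)
            s+=' M%.2f lo%s hi%s'%(m[0]['confidence'],np.round(np.percentile(P,2,axis=0),3),np.round(np.percentile(P,98,axis=0),3))
            T=P[P[:,2]>z-.006]; r=cv2.minAreaRect(T[:,:2].astype(np.float32)*1000); s+=' top %s'%(np.round(np.r_[r[0],r[1],r[2]],1))
        print(c,s)
E
```

```text
{'t': np.float64(0.0), 'q': array([ 1.187,  0.478,  0.022,  1.556, -0.011,  1.109, -0.083]), 'joint_vel': array([-0.002,  0.001, -0.001,  0.   ,  0.   ,  0.001,  0.   ]), 'joint_torque': array([-0.0000e+00, -5.9645e+01,  1.6080e+00, -2.8120e+01,  1.2000e-02,
        9.0000e-03,  0.0000e+00]), 'eef_pos': array([ 0.184, -0.649,  0.21 ]), 'tool_rot': array([-0.001,  0.991,  0.137, -0.   ]), 'contact_force': array([0.106, 0.476, 0.429]), 'torque': array([-0.023, -0.034, -0.019]), 'grasp_force': np.float64(0.0), 'gripper_width': np.float64(0.998)}
top cleaner L0.61 [ 0.45   0.051 -0.004] M0.80 lo[0.435 0.032 0.005] hi[0.47  0.066 0.087] top [450.1  50.7  23.7  23.5   1.4]
top aerosol L0.68 [ 0.516 -0.003 -0.001] L0.57 [ 0.734 -0.223 -0.005] M0.82 lo[ 0.503 -0.017  0.057] hi[0.536 0.016 0.082] top [5.185e+02 6.000e-01 3.140e+01 3.150e+01 2.000e-01]
top jar L0.96 [ 0.518  0.089 -0.001]
top pack L0.78 [0.639 0.041 0.025] M0.62 lo[0.588 0.014 0.038] hi[0.691 0.067 0.085] top [641.5  40.3  16.   63.5  87.4]
top cradle L0.95 [ 0.646  0.044 -0.002] M0.91 lo[ 0.598 -0.022  0.017] hi[0.741 0.1   0
[... 1118 characters left out ...]
9.5  64.   85.8]
side cradle L0.89 [0.648 0.037 0.005] M0.73 lo[ 0.588 -0.026  0.005] hi[0.738 0.084 0.068] top [718.1  34.5 121.9  29.4  87.7]
side pad L0.82 [0.532 0.293 0.002] M0.72 lo[0.445 0.209 0.001] hi[0.614 0.379 0.007] top [530.8 295.4 186.2 177.   87. ]
side tray L0.82 [ 0.54  -0.295 -0.005] M0.74 lo[ 0.462 -0.367  0.001] hi[ 0.619 -0.229  0.031] top [ 540.4 -296.5  100.4  149.2   64.5]
side spectacles L0.69 [ 0.514  0.091 -0.004] L0.52 [0.733 0.211 0.004] M0.60 lo[0.709 0.147 0.   ] hi[0.748 0.269 0.042] top [727.1 175.2 179.9  24.   83.8]
side screwdriver L0.92 [ 0.73  -0.223 -0.003] M0.97 lo[ 0.657 -0.239  0.003] hi[ 0.74  -0.216  0.027] top [ 693.3 -227.    73.5   21.1    4. ]
```

View pics/top0.png

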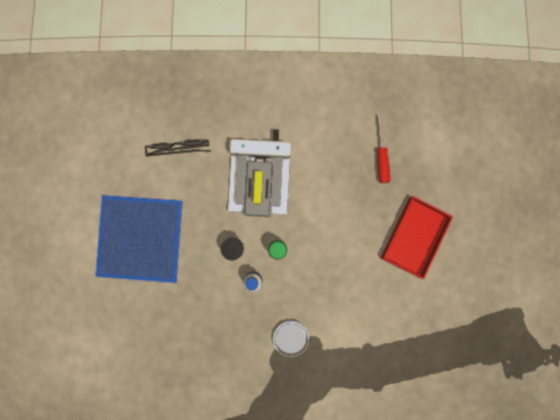

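View pics/side0.png

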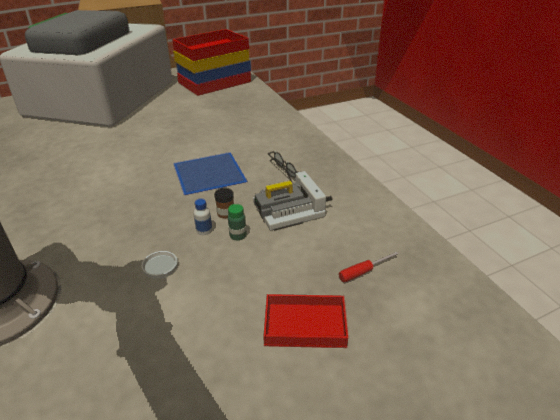

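The three objects stand at about (252,283) for the cleaner, (278,250) for the aerosol and (232,248) for the jar. The pad is on the left at (140,239), the tray on the right at (416,237), and the cradle with the pack is at (259,178). I'm moving to above the cleaner with tool yaw 0.

Emit:
{"api": "send_rows", "payload": {"deltas": "0.033 -0.030 0 4; 0.066 -0.061 0 8; 0.099 -0.091 0 12; 0.132 -0.122 0 15.7; 0.165 -0.152 0 15.7", "claw": 1, "force": 40}}

```text
t: 2.4
eef_pos: [0.302, -0.4567, 0.2108]
tool_rot: [0.0, 1.0, -0.0, 0.0]
contact_force: [0.1, 0.2, 0.3]
gripper_width: 1.001
grasp_force: 0.0
```

Emit:
{"api": "send_rows", "payload": {"deltas": "0.024 -0.044 0 0; 0.048 -0.088 0 0; 0.072 -0.132 0 0; 0.096 -0.176 0 0; 0.118 -0.219 0 0"}}

```text
t: 2.9
eef_pos: [0.4197, -0.2373, 0.211]
tool_rot: [0.0, 1.0, 0.001, 0.001]
contact_force: [0.9, -0.6, -0.4]
gripper_width: 0.997
grasp_force: 0.0
```

Emit:
{"api": "send_rows", "payload": {"deltas": "0.006 -0.048 0 0; 0.012 -0.096 0 0; 0.018 -0.144 0 0; 0.024 -0.192 0 0; 0.028 -0.240 0 0"}}

```text
t: 3.4
eef_pos: [0.4466, 0.0028, 0.2111]
tool_rot: [0.0, 1.0, 0.001, 0.001]
contact_force: [1.2, -0.1, 0.7]
gripper_width: 1.0
grasp_force: 0.0
```

```bash
cat >> h.py <<'E'
def st():
    o=bot.get_obs(); w,x,y,z=o['tool_rot']; yaw=2*np.degrees(np.arctan2(y,x)); yaw=(yaw+180)%360-180
    print('t %.1f'%o['t'],'pos',np.round(o['eef_pos'],4),'yaw %.1f'%yaw,'q7 %.2f'%o['q'][6],'F',np.round(o['contact_force'],1),'g %.3f f %.1f'%(o['gripper_width'],o['grasp_force']))
    return o,yaw
E
python3 - <<'E'
from h import *
st()
p=bot.read_camera('wrist'); save(p,'w1.png')
for n in ['cleaner','aerosol','jar','pack']:
    s=n
    for r in bot.landmark_of(p,n)[:1]: s+=' L%.2f %s'%(r['confidence'],np.round(r['xyz'],3))
    m=bot.masks_of(p,n)
    if m:
        P=pts(p,m[0]['mask']); z=np.percentile(P[:,2],90); T=P[P[:,2]>z-.005]
        r=cv2.minAreaRect(T[:,:2].astype(np.float32)*1000); s+=' z%.3f top %s'%(z,np.round(np.r_[r[0],r[1],r[2]],1))
    print(s)
E
```

```text
t 3.4 pos [0.4466 0.0028 0.2111] yaw 0.1 q7 -1.77 F [ 1.2 -0.1  0.7] g 1.000 f 0.0
cleaner L0.80 [ 0.447  0.052 -0.002] z0.086 top [449.8  50.1  24.6  24.7  12.9]
aerosol L0.83 [ 0.516 -0.001  0.003] z0.081 top [5.159e+02 7.000e-01 3.340e+01 3.430e+01 5.000e-01]
jar L0.72 [0.516 0.089 0.   ] z0.065 top [516.8  91.2  44.7  44.2  73.8]
pack L0.36 [ 0.517 -0.     0.002] z0.057 top [590.9  41.8  49.9  16.   90. ]
```

View pics/w1.png

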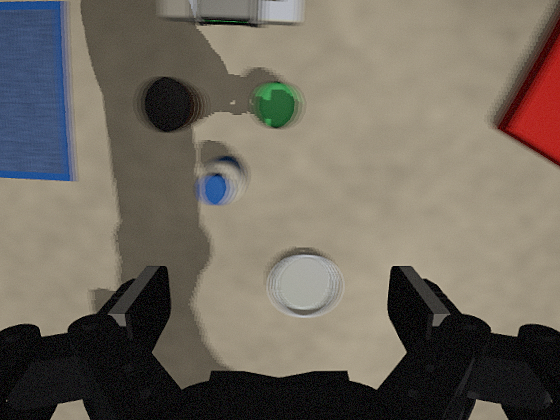

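The wrist picture shows the jar at (168,104), the aerosol at (276,105) and the cleaner at (215,185), which agrees with the first estimates. I'm descending on the cleaner and gripping it.

Emit:
{"api": "send_rows", "payload": {"deltas": "0 -0.025 0 0; 0.001 -0.050 0 0; 0.001 -0.050 0.040 0; 0.001 -0.050 0.080 0; 0.001 -0.050 0.100 0"}}

```text
t: 4.35
eef_pos: [0.4457, 0.0497, 0.108]
tool_rot: [0.0, 1.0, 0.0, -0.002]
contact_force: [-0.9, -0.4, -0.3]
gripper_width: 1.0
grasp_force: 0.0
```

Emit:
{"api": "send_rows", "payload": {"deltas": "0 0 0.030 0; 0 0 0.055 0; 0 0 0.070 0; 0 0 0.080 0; 0 0 0.080 0"}}

```text
t: 4.85
eef_pos: [0.4467, 0.0502, 0.0297]
tool_rot: [0.0, 1.0, 0.0, -0.001]
contact_force: [-0.2, -0.1, -0.4]
gripper_width: 0.999
grasp_force: 0.0
```

Emit:
{"api": "send_rows", "payload": {"deltas": "0 0 0 0; 0 0 0 0; 0 0 0 0; 0 0 0 0; 0 0 0 0", "claw": 0}}

```text
t: 5.35
eef_pos: [0.4483, 0.0509, 0.0316]
tool_rot: [0.0, 1.0, 0.001, 0.001]
contact_force: [-0.4, -1.1, 6.8]
gripper_width: 0.406
grasp_force: 39.2
```

Emit:
{"api": "send_rows", "payload": {"deltas": "0 0 -0.010 0; 0 0 -0.035 0; 0 0 -0.065 0; 0 0 -0.090 0; 0 0 -0.100 0"}}

```text
t: 5.85
eef_pos: [0.4485, 0.0513, 0.1333]
tool_rot: [-0.0, 1.0, 0.001, 0.002]
contact_force: [1.0, 0.7, -0.8]
gripper_width: 0.409
grasp_force: 40.2
```

Emit:
{"api": "send_rows", "payload": {"deltas": "0.003 -0.025 0 0; 0.007 -0.065 0 0; 0.012 -0.110 0 0; 0.016 -0.155 0 0; 0.021 -0.200 0 0"}}

```text
t: 6.35
eef_pos: [0.4675, 0.2523, 0.1302]
tool_rot: [0.0, 1.0, 0.001, -0.0]
contact_force: [0.3, -0.3, -1.5]
gripper_width: 0.412
grasp_force: 40.2
```

Emit:
{"api": "send_rows", "payload": {"deltas": "0.005 -0.045 0 0; 0.008 -0.080 0 0; 0.010 -0.095 0 0; 0.010 -0.095 0.020 0; 0.010 -0.095 0.050 0"}}

```text
t: 6.85
eef_pos: [0.4787, 0.3468, 0.0811]
tool_rot: [-0.001, 1.0, 0.001, 0.001]
contact_force: [0.4, -0.6, -1.2]
gripper_width: 0.408
grasp_force: 40.2
```

Emit:
{"api": "send_rows", "payload": {"deltas": "0 0 0.025 0; 0 0 0.037 0; 0 0 0.043 0; 0 0 0.046 0; 0 0 0.046 0"}}

```text
t: 7.35
eef_pos: [0.4785, 0.3462, 0.0354]
tool_rot: [-0.0, 1.0, 0.001, 0.001]
contact_force: [-0.0, 0.5, -1.6]
gripper_width: 0.412
grasp_force: 40.2
```

```bash
python3 -c "
from h import *
st()
p=bot.read_camera('side'); save(p,'s1.png')"
```

```text
t 7.3 pos [0.4785 0.3462 0.0354] yaw 0.1 q7 -2.60 F [-0.   0.5 -1.6] g 0.412 f 40.2
```

View pics/s1.png

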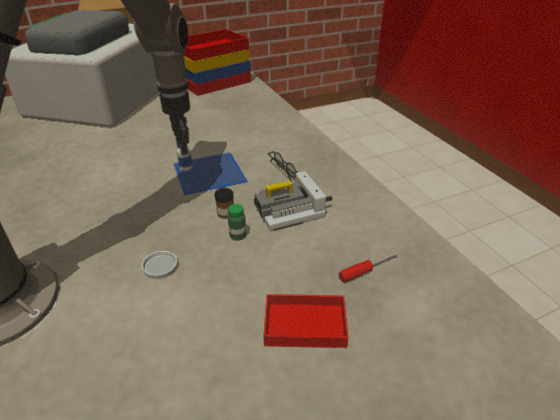

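The cleaner hangs just above the left part of the pad at (184,160). I'm setting it down, releasing it and going to the aerosol.

Emit:
{"api": "send_rows", "payload": {"deltas": "0 0 0.0015 0; 0 0 0.0015 0; 0 0 0.0015 0"}}

```text
t: 7.7
eef_pos: [0.4789, 0.3466, 0.0347]
tool_rot: [-0.001, 1.0, 0.001, 0.001]
contact_force: [-0.4, -1.2, 7.4]
gripper_width: 0.413
grasp_force: 41.0
```

Emit:
{"api": "send_rows", "payload": {"deltas": "0 0 0 0; 0 0 0 0; 0 0 0 0; 0 0 0 0; 0 0 0 0", "claw": 0.8}}

```text
t: 8.2
eef_pos: [0.4777, 0.346, 0.033]
tool_rot: [0.0, 1.0, 0.001, -0.0]
contact_force: [-0.1, -0.4, 0.5]
gripper_width: 0.798
grasp_force: 0.0
```

Emit:
{"api": "send_rows", "payload": {"deltas": "0 0 -0.010 0; 0 0 -0.030 0; 0 0 -0.060 0; 0 0 -0.090 0; 0 0 -0.110 0"}}

```text
t: 8.7
eef_pos: [0.4783, 0.3468, 0.146]
tool_rot: [-0.001, 1.0, 0.001, 0.001]
contact_force: [0.4, 0.4, -0.4]
gripper_width: 0.802
grasp_force: 0.0
```

```bash
cat >> h.py <<'E'
def look(c,names,pic=None):
    p=bot.read_camera(c)
    if pic: save(p,pic)
    for n in names:
        s=c+' '+n
        for r in bot.landmark_of(p,n)[:1]: s+=' L%.2f %s'%(r['confidence'],np.round(r['xyz'],3))
        m=bot.masks_of(p,n)
        if m:
            P=pts(p,m[0]['mask']); z=np.percentile(P[:,2],90); T=P[P[:,2]>z-.005]
            r=cv2.minAreaRect(T[:,:2].astype(np.float32)*1000); s+=' M%.2f z%.3f top %s'%(m[0]['confidence'],z,np.round(np.r_[r[0],r[1],r[2]],1))
        print(s)
E
python3 -c "
from h import *
st()
look('side',['cleaner','aerosol'])"
```

```text
t 8.7 pos [0.4783 0.3468 0.146 ] yaw 0.1 q7 -2.52 F [ 0.4  0.4 -0.4] g 0.802 f 0.0
side cleaner L0.58 [0.48  0.348 0.001] M0.83 z0.085 top [476.5 342.8  21.8  22.7   4.7]
side aerosol L0.79 [ 0.514  0.001 -0.004] M0.56 z0.080 top [513.4  -2.6  31.6  31.   53. ]
```

Emit:
{"api": "send_rows", "payload": {"deltas": "0.004 0.040 0 0; 0.009 0.085 0 0; 0.014 0.130 0 0; 0.019 0.175 0 0; 0.024 0.220 0 0"}}

```text
t: 9.45
eef_pos: [0.5012, 0.1239, 0.142]
tool_rot: [0.0, 1.0, 0.001, -0.001]
contact_force: [1.1, 1.0, -0.1]
gripper_width: 0.804
grasp_force: 0.0
```

Emit:
{"api": "send_rows", "payload": {"deltas": "0.005 0.045 0 0; 0.010 0.090 0 0; 0.013 0.120 0 0; 0.013 0.1265 0 0; 0.013 0.1265 0 0"}}

```text
t: 9.95
eef_pos: [0.5146, -0.0016, 0.1421]
tool_rot: [0.0, 1.0, -0.0, -0.001]
contact_force: [-0.0, 0.3, 0.0]
gripper_width: 0.8
grasp_force: 0.0
```

```bash
python3 -c "
from h import *
st()
look('wrist',['aerosol','jar'],'w2.png')"
```

```text
t 9.9 pos [ 0.5146 -0.0016  0.1421] yaw -0.0 q7 -1.84 F [-0.   0.3  0. ] g 0.800 f 0.0
wrist aerosol L0.87 [0.518 0.    0.   ] M0.61 z0.081 top [ 5.169e+02 -1.000e-01  3.400e+01  3.380e+01  3.160e+01]
wrist jar L0.91 [0.516 0.091 0.003] M0.88 z0.065 top [517.1  91.   45.   44.8  33.5]
```

View pics/w2.png

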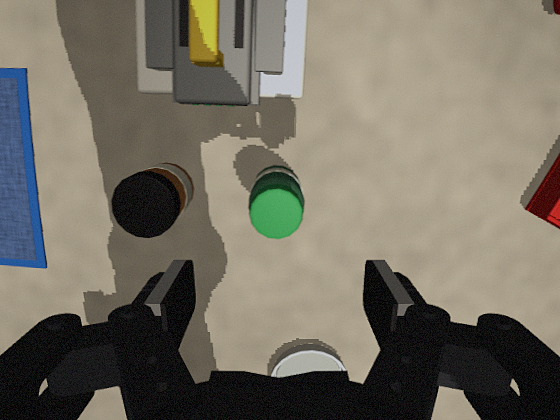

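The aerosol cap is at (277,207), centred between the fingers, and the finger path clears the jar at (146,204). I'm descending and gripping.

Emit:
{"api": "send_rows", "payload": {"deltas": "0.001 0 0.030 0; 0.001 0 0.065 0; 0.001 0 0.095 0; 0.001 0 0.112 0; 0.001 0 0.112 0"}}

```text
t: 10.7
eef_pos: [0.5144, 0.0007, 0.0289]
tool_rot: [-0.0, 1.0, 0.002, -0.002]
contact_force: [0.4, 0.2, 0.9]
gripper_width: 0.8
grasp_force: 0.0
```

Emit:
{"api": "send_rows", "payload": {"deltas": "0 0 0 0; 0 0 0 0; 0 0 0 0; 0 0 0 0; 0 0 0 0", "claw": 0}}

```text
t: 11.2
eef_pos: [0.5175, -0.0002, 0.0326]
tool_rot: [-0.0, 1.0, 0.001, 0.001]
contact_force: [-1.1, 0.3, 6.8]
gripper_width: 0.42
grasp_force: 39.0
```

Emit:
{"api": "send_rows", "payload": {"deltas": "0 0 -0.010 0; 0 0 -0.035 0; 0 0 -0.065 0; 0 0 -0.090 0; 0 0 -0.100 0"}}

```text
t: 11.7
eef_pos: [0.5179, -0.0003, 0.1342]
tool_rot: [-0.0, 1.0, 0.001, 0.002]
contact_force: [1.1, 0.7, -0.9]
gripper_width: 0.417
grasp_force: 38.1
```

Emit:
{"api": "send_rows", "payload": {"deltas": "0.005 -0.025 0 0; 0.013 -0.065 0 0; 0.022 -0.110 0 0; 0.031 -0.155 0 0; 0.041 -0.200 0 0"}}

```text
t: 12.2
eef_pos: [0.5567, 0.2009, 0.1307]
tool_rot: [0.0, 1.0, 0.001, -0.0]
contact_force: [1.3, -0.8, -1.5]
gripper_width: 0.414
grasp_force: 38.1
```

Emit:
{"api": "send_rows", "payload": {"deltas": "0.010 -0.045 0 0; 0.020 -0.090 0 0; 0.028 -0.125 0 0; 0.032 -0.142 0 0; 0.032 -0.145 0.015 0"}}

```text
t: 12.7
eef_pos: [0.589, 0.349, 0.117]
tool_rot: [-0.002, 1.0, 0.003, 0.001]
contact_force: [-0.1, 0.1, -0.7]
gripper_width: 0.415
grasp_force: 38.1
```

Emit:
{"api": "send_rows", "payload": {"deltas": "0 0 0.030 0; 0 0 0.055 0; 0 0 0.072 0; 0 0 0.081 0; 0 0 0.081 0"}}

```text
t: 13.2
eef_pos: [0.5894, 0.3433, 0.036]
tool_rot: [0.001, 1.0, 0.0, 0.0]
contact_force: [-1.6, -2.4, 5.1]
gripper_width: 0.422
grasp_force: 46.8
```

Emit:
{"api": "send_rows", "payload": {"deltas": "0 0 0 0; 0 0 0 0; 0 0 0 0; 0 0 0 0; 0 0 0 0", "claw": 0.8}}

```text
t: 13.7
eef_pos: [0.5888, 0.3447, 0.035]
tool_rot: [0.0, 1.0, 0.001, 0.0]
contact_force: [0.8, -0.2, 0.3]
gripper_width: 0.798
grasp_force: 0.0
```

Emit:
{"api": "send_rows", "payload": {"deltas": "0 0 -0.010 0; 0 0 -0.030 0; 0 0 -0.060 0; 0 0 -0.090 0; 0 0 -0.110 0"}}

```text
t: 14.2
eef_pos: [0.5895, 0.3455, 0.1484]
tool_rot: [-0.001, 1.0, 0.001, 0.001]
contact_force: [0.4, 0.8, 0.6]
gripper_width: 0.802
grasp_force: 0.0
```

Emit:
{"api": "send_rows", "payload": {"deltas": "-0.013 0.045 0 0; -0.026 0.090 0 0; -0.039 0.135 0 0; -0.052 0.180 0 0; -0.065 0.224 0 0"}}

```text
t: 14.7
eef_pos: [0.5237, 0.1188, 0.1459]
tool_rot: [0.0, 1.0, 0.001, 0.001]
contact_force: [1.4, -0.4, 0.3]
gripper_width: 0.802
grasp_force: 0.0
```

Emit:
{"api": "send_rows", "payload": {"deltas": "-0.007 0.025 0 0; -0.009 0.031 0 0; -0.009 0.031 0 0"}}

```text
t: 15.0
eef_pos: [0.5155, 0.089, 0.1459]
tool_rot: [0.0, 1.0, 0.0, 0.001]
contact_force: [-0.6, -0.1, -0.4]
gripper_width: 0.803
grasp_force: 0.0
```

```bash
python3 -c "
from h import *
st()
look('wrist',['jar','pack','cradle'])
look('side',['aerosol','cleaner'])"
```

```text
t 15.0 pos [0.5155 0.089  0.1459] yaw 0.0 q7 -2.03 F [-0.6 -0.1 -0.4] g 0.803 f 0.0
wrist jar L0.88 [0.513 0.09  0.002] M0.96 z0.065 top [517.6  91.7  43.4  44.8  78.8]
wrist pack M0.86 z0.084 top [625.6  40.9  16.6  36.3  87.8]
wrist cradle M0.91 z0.048 top [631.4  40.4  92.6  49.   87.5]
side aerosol L0.62 [ 0.585  0.338 -0.002]
side cleaner L0.84 [0.479 0.349 0.002] M0.65 z0.084 top [476.2 344.4  22.6  24.4  13.9]
```

Emit:
{"api": "send_rows", "payload": {"deltas": "0.001 -0.001 0.030 0; 0.001 -0.001 0.065 0; 0.001 -0.001 0.095 0; 0.001 -0.001 0.116 0; 0.001 -0.001 0.116 0"}}

```text
t: 16.1
eef_pos: [0.514, 0.09, 0.0265]
tool_rot: [0.001, 1.0, 0.001, -0.003]
contact_force: [0.2, 0.3, -0.2]
gripper_width: 0.804
grasp_force: 0.0
```

Emit:
{"api": "send_rows", "payload": {"deltas": "0 0 0 0; 0 0 0 0; 0 0 0 0; 0 0 0 0; 0 0 0 0", "claw": 0}}

```text
t: 16.6
eef_pos: [0.5175, 0.0909, 0.0305]
tool_rot: [-0.0, 1.0, 0.001, 0.001]
contact_force: [-1.3, -0.3, 7.6]
gripper_width: 0.512
grasp_force: 41.6
```

Emit:
{"api": "send_rows", "payload": {"deltas": "0 0 -0.010 0; 0 0 -0.035 0; 0 0 -0.065 0; 0 0 -0.090 0; 0 0 -0.100 0"}}

```text
t: 17.1
eef_pos: [0.5174, 0.0908, 0.1319]
tool_rot: [-0.0, 1.0, 0.001, 0.002]
contact_force: [0.1, -0.4, -0.6]
gripper_width: 0.519
grasp_force: 41.2
```

Emit:
{"api": "send_rows", "payload": {"deltas": "0.003 -0.025 0 0; 0.007 -0.060 0 0; 0.011 -0.100 0 0; 0.016 -0.140 0 0; 0.019 -0.159 0 0"}}

```text
t: 17.6
eef_pos: [0.5339, 0.2539, 0.1289]
tool_rot: [-0.001, 1.0, 0.003, -0.0]
contact_force: [0.0, 1.3, -1.1]
gripper_width: 0.517
grasp_force: 41.2
```

Emit:
{"api": "send_rows", "payload": {"deltas": "0 0 0.030 0; 0 0 0.060 0; 0 0 0.082 0; 0 0 0.093 0; 0 0 0.096 0"}}

```text
t: 18.1
eef_pos: [0.5343, 0.2481, 0.0326]
tool_rot: [0.001, 1.0, 0.001, -0.001]
contact_force: [-6.6, -5.3, 20.7]
gripper_width: 0.52
grasp_force: 45.1
```

Emit:
{"api": "send_rows", "payload": {"deltas": "0 0 0 0; 0 0 0 0; 0 0 0 0; 0 0 0 0; 0 0 0 0", "claw": 0.8}}

```text
t: 18.6
eef_pos: [0.5351, 0.2496, 0.0333]
tool_rot: [-0.0, 1.0, 0.001, 0.0]
contact_force: [0.2, 0.1, -0.5]
gripper_width: 0.8
grasp_force: 0.0
```

Emit:
{"api": "send_rows", "payload": {"deltas": "0 0 -0.010 0; 0 0 -0.035 0; 0 0 -0.075 0; 0 0 -0.120 0; 0 0 -0.160 0"}}

```text
t: 19.1
eef_pos: [0.5349, 0.2499, 0.196]
tool_rot: [-0.0, 1.0, 0.001, 0.001]
contact_force: [0.4, -0.4, 0.8]
gripper_width: 0.802
grasp_force: 0.0
```

Emit:
{"api": "send_rows", "payload": {"deltas": "0 0.045 0 0; 0 0.090 0 1; 0 0.135 0 2; 0 0.180 0 2.5; 0 0.205 0 2.5"}}

```text
t: 19.6
eef_pos: [0.5351, 0.0401, 0.1939]
tool_rot: [0.001, 1.0, -0.023, 0.0]
contact_force: [-0.3, 0.9, 0.3]
gripper_width: 0.802
grasp_force: 0.0
```

Emit:
{"api": "send_rows", "payload": {"deltas": "0 0 0 0; 0 0 0 0; 0 0 0 0", "claw": 0}}

```text
t: 19.9
eef_pos: [0.5354, 0.0462, 0.1936]
tool_rot: [-0.0, 1.0, -0.02, 0.0]
contact_force: [-1.2, 1.7, 0.0]
gripper_width: 0.291
grasp_force: 0.0
```

```bash
python3 -c "
from h import *
st()
look('wrist',['pack','cradle'],'w3.png')
look('top',['pack','cradle','cleaner','aerosol','jar'],'t3.png')"
```

```text
t 19.9 pos [0.5354 0.0462 0.1936] yaw -2.3 q7 -1.94 F [-1.2  1.7  0. ] g 0.291 f 0.0
wrist pack L0.68 [0.642 0.041 0.018] M0.68 z0.085 top [640.   40.   15.9  64.1  87.5]
wrist cradle M0.96 z0.048 top [646.1  40.   92.9  77.9  87.6]
top pack L0.76 [0.636 0.041 0.023] M0.57 z0.083 top [629.9  37.3  88.1  23.8   9.1]
top cradle L0.96 [ 0.645  0.042 -0.003] M0.68 z0.066 top [721.2  37.3 119.9  30.   87.4]
top cleaner L0.59 [0.479 0.348 0.001] M0.59 z0.088 top [481.3 345.1  23.7  23.6  90. ]
top aerosol M0.94 z0.084 top [587.7 340.5  32.9  31.9  89.9]
top jar L0.93 [0.533 0.249 0.002] M0.86 z0.068 top [533.3 247.5  43.9  42.7   0.8]
```

View pics/w3.png

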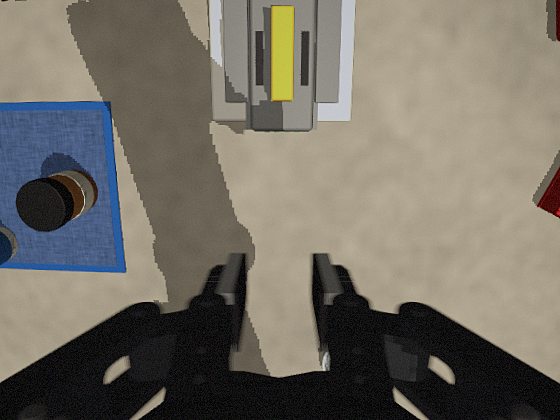

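View pics/t3.png

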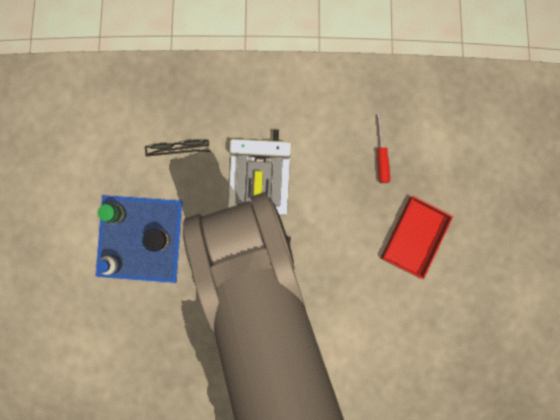

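The three stand on the pad in the top view, at (107,213), (155,240) and (107,265). The wrist view shows the pack handle at (283,53), centred on the tool. I'm going down in front of the pack with the fingers shut.

Emit:
{"api": "send_rows", "payload": {"deltas": "0 0.001 0.040 0; 0 0.001 0.085 0; 0 0.001 0.125 0; 0 0.001 0.150 0; 0 0.001 0.152 0"}}

```text
t: 21.2
eef_pos: [0.5326, 0.0432, 0.038]
tool_rot: [0.0, 1.0, -0.021, -0.003]
contact_force: [0.3, -0.9, -0.5]
gripper_width: 0.002
grasp_force: 0.0
```

Emit:
{"api": "send_rows", "payload": {"deltas": "0 0 0 0; 0.010 0 0 0; 0.022 0 0 0; 0.032 0 0 0; 0.034 0 0 0"}}

```text
t: 21.7
eef_pos: [0.5719, 0.0421, 0.0421]
tool_rot: [-0.0, 1.0, -0.021, 0.002]
contact_force: [0.2, -0.1, -0.2]
gripper_width: 0.004
grasp_force: 0.0
```

Emit:
{"api": "send_rows", "payload": {"deltas": "0.002 0 0 0; 0.004 0 0 0; 0.006 0 0 0; 0.008 0 0 0; 0.010 0 0 0"}}

```text
t: 22.2
eef_pos: [0.5792, 0.0418, 0.0411]
tool_rot: [0.0, 1.0, -0.021, -0.0]
contact_force: [-0.3, -0.5, 1.2]
gripper_width: 0.003
grasp_force: 0.0
```

Emit:
{"api": "send_rows", "payload": {"deltas": "0.002 0 0 0; 0.004 0 0 0; 0.005 0 0 0"}}

```text
t: 22.5
eef_pos: [0.5845, 0.0415, 0.0411]
tool_rot: [-0.0, 1.0, -0.021, 0.0]
contact_force: [0.1, -0.0, -0.5]
gripper_width: 0.0
grasp_force: 0.0
```

Emit:
{"api": "send_rows", "payload": {"deltas": "0.002 0 0 0; 0.004 0 0 0; 0.005 0 0 0"}}

```text
t: 22.8
eef_pos: [0.5895, 0.0413, 0.0411]
tool_rot: [-0.0, 1.0, -0.021, 0.0]
contact_force: [0.0, 0.5, -0.9]
gripper_width: 0.001
grasp_force: 0.0
```

```bash
python3 -c "
from h import *
st()
look('side',['pack','cradle'])
look('wrist',['pack'],'w4.png')
p=bot.read_camera('side'); im=p['img'][140:260,200:380,::-1]; cv2.imwrite('pics/s4.png',cv2.resize(im,None,fx=4,fy=4,interpolation=cv2.INTER_CUBIC))"
```

```text
t 22.8 pos [0.5895 0.0413 0.0411] yaw -2.4 q7 -2.02 F [ 0.   0.5 -0.9] g 0.001 f 0.0
side pack L0.73 [0.64  0.041 0.024] M0.76 z0.083 top [629.7  35.8  75.5  30.5  16.5]
side cradle L0.96 [0.646 0.036 0.002] M0.96 z0.066 top [717.4  34.2 122.4  27.8  87.5]
wrist pack L0.93 [0.638 0.039 0.02 ] M0.67 z0.085 top [639.6  40.1  16.1  64.1  87.3]
```

View pics/s4.png

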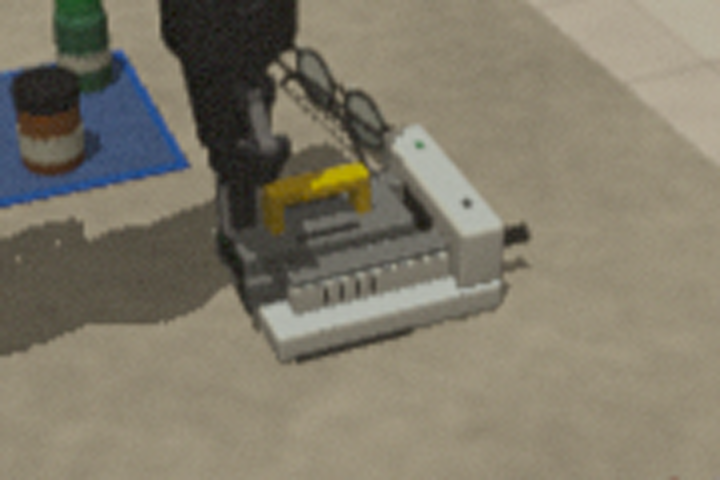

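View pics/w4.png

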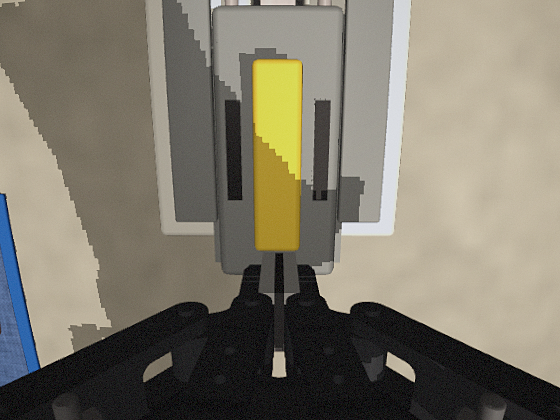

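The wrist view shows the fingertips at about (280,270), level with the pack's front edge, but the force reads zero. I'm checking with depth.

```bash
python3 -c "
from h import *
p=bot.read_camera('wrist')
for c in (225,265,280,295,325):
  for r in (240,256,262,268,274,282,300,340):
    m=np.zeros((420,560),bool); m[r-1:r+2,c-1:c+2]=1
    P=pts(p,m); print((c,r),np.round(np.median(P,0),3) if len(P) else None,end=' ')
  print()
p=bot.read_camera('side')
m=bot.masks_of(p,'pack')[0]['mask']; P=pts(p,m); T=P[(P[:,2]>.05)&(P[:,2]<.062)]; print(np.percentile(T,[1,5,50,95,99],axis=0).round(3)[:,:2])
"
```

```text
(225, 240) [0.603 0.064 0.056] (225, 256) [0.595 0.065 0.056] (225, 262) [0.593 0.065 0.056] (225, 268) [0.59  0.065 0.057] (225, 274) [0.561 0.075 0.001] (225, 282) [0.556 0.076 0.   ] (225, 300) [0.543 0.077 0.   ] (225, 340) [0.607 0.053 0.133] 
(265, 240) [0.612 0.045 0.084] (265, 256) [0.601 0.046 0.07 ] (265, 262) [0.601 0.046 0.077] (265, 268) [0.601 0.046 0.082] (265, 274) [0.601 0.046 0.086] (265, 282) [0.6   0.046 0.092] (265, 300) [0.602 0.045 0.107] (265, 340) [0.6   0.044 0.124] 
(280, 240) [0.612 0.04  0.085] (280, 256) [0.6   0.041 0.07 ] (280, 262) [0.6   0.041 0.076] (280, 268) [0.6   0.041 0.081] (280, 274) [0.6   0.041 0.087] (280, 282) [0.6   0.041 0.092] (280, 300) [0.598 0.041 0.1  ] (280, 340) [0.583 0.041 0.1  ] 
(295, 240) [0.612 0.035 0.084] (295, 256) [0.6   0.035 0.07 ] (295, 262) [0.6   0.035 0.076] (295, 268) [0.6   0.035 0.082] (295, 274) [0.6   0.035 0.086] (295, 282) [0.6   0.036 0.093] (295, 300) [0.601 0.036 0.107] (295, 340) [0.603 0.037 0.128] 
(325, 240) [0.601 0.021 0.056] (325, 256) [0.594 0.021 0.056] (325, 262) [0.591 0.021 0.056] (325, 268) [0.588 0.021 0.056] (325, 274) [0.585 0.021 0.055] (325, 282) [0.553 0.015 0.   ] (325, 300) [0.6   0.027 0.106] (325, 340) [0.606 0.03  0.133] 
[[0.582 0.012]
 [0.586 0.015]
 [0.638 0.029]
 [0.686 0.055]
 [0.691 0.059]]
```

```bash
python3 -c "
from h import *
p=bot.read_camera('side')
for c in (254,257,260,263,266,269):
  for r in (170,180,186,190,194,198,202,206,210,214):
    m=np.zeros((420,560),bool); m[r,c]=1
    P=pts(p,m); print(np.round(P[0]*1000).astype(int) if len(P) else None,end=' ')
  print()
# projection of finger tip / pack front
K=np.array([[p['fx'],0,p['cx']],[0,p['fy'],p['cy']],[0,0,1.]])
W=np.array([[.6,.041,.033,1],[.6,.041,.056,1],[.578,.041,.033,1],[.585,.07,.056,1],[.585,.012,.056,1],[.585,.012,.024,1]])
c=(p['camera_from_world']@W.T)[:3]; c[1:]*=-1
print(cv2.projectPoints(c.T.copy(),np.zeros(3),np.zeros(3),K,np.array(p['dist_coeffs']))[0].reshape(-1,2).round(1))
im=p['img'][160:230,235:305,::-1]; im=cv2.convertScaleAbs(im,alpha=2.2,beta=20); cv2.imwrite('pics/s5.png',cv2.resize(im,None,fx=8,fy=8,interpolation=cv2.INTER_CUBIC))"
```

```text
[571  24 150] [575  40 113] [577  48  91] [577  47  80] [577  49  68] [584  72  39] [584  71  28] [589  87   3] [584  75   1] [578  59   1] 
[575  15 154] [578  26 120] [573  15 112] [580  36  86] [580  38  74] [580  38  62] [582  45  46] [583  49  31] [589  68   4] [584  54   3] 
[579   7 157] [574  -3 139] [577   5 117] [585  29  89] [585  30  77] [589  42  57] [583  26  58] [582  26  46] [580  22  38] [589  47   6] 
[581  -6 164] [575 -19 148] [586  10 112] [592  28  88] [593  30  75] [596  41  55] [590  25  57] [587  19  50] [586  17  39] [584  13  31] 
[587  -8 164] [584 -13 142] [606  44  85] [606  44  74] [606  46  61] [602  35  57] [595  19  59] [595  20  47] [591  11  41] [591  12  29] 
[692 234   1] [592 -12 139] [614  43  84] [610  36  78] [610  35  67] [609  33  57] [603  19  56] [602  18  46] [600  13  37] [599  12  26] 
[[264.7 205.2]
 [264.4 197.4]
 [256.3 207.5]
 [254.2 192.7]
 [263.2 205.5]
 [263.7 216.4]]
```

View pics/s5.png

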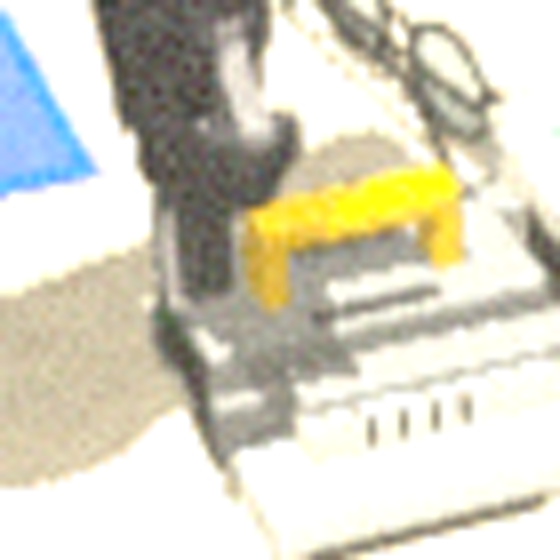

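Emit:
{"api": "send_rows", "payload": {"deltas": "-0.010 0 0 0; -0.025 0 0 0; -0.040 0 0 0; -0.045 0 0 0; -0.045 0 0 0"}}

```text
t: 23.95
eef_pos: [0.5434, 0.0432, 0.0412]
tool_rot: [0.0, 1.0, -0.021, -0.0]
contact_force: [0.5, 1.0, 0.0]
gripper_width: -0.003
grasp_force: 0.0
```

```bash
python3 -c "
from h import *
print(bot.tips_ahead)
o,_=st()
p=bot.read_camera('side')
m=np.zeros((420,560),bool); m[150:230,225:280]=1
P=pts(p,m); e=o['eef_pos']
Q=P[(abs(P[:,0]-e[0])<.016)&(abs(P[:,1]-e[1])<.03)&(P[:,2]>.008)]
print(len(Q),np.sort(Q[:,2])[:15].round(3), Q[np.argsort(Q[:,2])[:6]].round(3))
p=bot.read_camera('wrist'); P=pts(p,np.ones((420,560),bool))
Q=P[(abs(P[:,0]-e[0])<.016)&(abs(P[:,1]-e[1])<.03)&(P[:,2]>.008)]
print(len(Q),np.sort(Q[:,2])[:15].round(3), Q[np.argsort(Q[:,2])[:6]].round(3))
look('side',['pack'])
"
```

```text
0.008
t 23.9 pos [0.5434 0.0432 0.0412] yaw -2.4 q7 -2.05 F [0.5 1.  0. ] g -0.003 f 0.0
270 [0.063 0.063 0.064 0.064 0.065 0.065 0.065 0.065 0.068 0.068 0.07  0.07
 0.07  0.07  0.071] [[0.538 0.039 0.063]
 [0.54  0.038 0.063]
 [0.551 0.04  0.064]
 [0.535 0.038 0.064]
 [0.547 0.036 0.065]
 [0.542 0.038 0.065]]
17222 [0.066 0.066 0.066 0.067 0.067 0.067 0.067 0.067 0.067 0.067 0.067 0.067
 0.067 0.067 0.067] [[0.555 0.037 0.066]
 [0.555 0.039 0.066]
 [0.555 0.048 0.066]
 [0.555 0.041 0.067]
 [0.555 0.038 0.067]
 [0.555 0.044 0.067]]
side pack L0.94 [0.639 0.042 0.022] M0.66 z0.083 top [636.4  39.2  18.7  64.6  87.9]
```

Both cameras put the shut fingertips at z about 0.064 with the TCP at 0.041. The real tips are therefore about 22 mm behind the reported TCP, not 8 mm ahead, and the shut fingers passed over the pack without touching it. I'll take 30 mm off all heights from here on.

Emit:
{"api": "send_rows", "payload": {"deltas": "0 0 0.010 0; 0 0 0.022 0; 0 0 0.029 0; 0 0 0.029 0"}}

```text
t: 24.6
eef_pos: [0.543, 0.043, 0.0103]
tool_rot: [0.0, 1.0, -0.021, -0.002]
contact_force: [0.2, 0.1, -0.5]
gripper_width: 0.004
grasp_force: 0.0
```

Emit:
{"api": "send_rows", "payload": {"deltas": "0.010 0 0 0; 0.020 0 0 0; 0.024 0 0 0; 0.027 0 0 0; 0.029 0 0 0"}}

```text
t: 25.1
eef_pos: [0.5737, 0.0419, 0.0122]
tool_rot: [-0.0, 1.0, -0.021, 0.0]
contact_force: [-0.3, 0.5, 0.2]
gripper_width: 0.001
grasp_force: 0.9
```

Emit:
{"api": "send_rows", "payload": {"deltas": "0.002 0 0 0; 0.004 0 0 0; 0.006 0 0 0; 0.006 0 0 0"}}

```text
t: 25.5
eef_pos: [0.5755, 0.0417, 0.0115]
tool_rot: [0.001, 1.0, -0.021, -0.003]
contact_force: [-8.2, 0.6, 6.2]
gripper_width: -0.005
grasp_force: 4.6
```

Emit:
{"api": "send_rows", "payload": {"deltas": "0.002 0 0 0; 0.004 0 0 0; 0.005 0 0 0"}}

```text
t: 25.8
eef_pos: [0.5795, 0.0416, 0.0114]
tool_rot: [0.001, 1.0, -0.021, -0.004]
contact_force: [-11.8, 1.0, 10.0]
gripper_width: 0.005
grasp_force: 6.0
```

Emit:
{"api": "send_rows", "payload": {"deltas": "0.002 0 0 0; 0.004 0 0 0; 0.005 0 0 0"}}

```text
t: 26.1
eef_pos: [0.5844, 0.0413, 0.0114]
tool_rot: [0.001, 1.0, -0.021, -0.004]
contact_force: [-12.9, 1.0, 10.2]
gripper_width: 0.0
grasp_force: 6.4
```

Emit:
{"api": "send_rows", "payload": {"deltas": "0.002 0 0 0; 0.004 0 0 0; 0.005 0 0 0"}}

```text
t: 26.4
eef_pos: [0.5854, 0.0412, 0.0108]
tool_rot: [0.002, 1.0, -0.02, -0.008]
contact_force: [-24.1, 0.8, 19.2]
gripper_width: 0.003
grasp_force: 12.1
```

Emit:
{"api": "send_rows", "payload": {"deltas": "-0.008 0 0 0; -0.016 0 0 0; -0.026 0 0 0; -0.038 0 0 0; -0.050 0 0 0"}}

```text
t: 26.9
eef_pos: [0.5445, 0.0434, 0.0125]
tool_rot: [-0.0, 1.0, -0.021, 0.001]
contact_force: [-0.0, 0.9, 0.7]
gripper_width: 0.0
grasp_force: 0.0
```

Emit:
{"api": "send_rows", "payload": {"deltas": "-0.010 0 0 0; -0.020 0 0 0; -0.020 0 -0.040 0; -0.020 0 -0.085 0; -0.020 0 -0.130 0", "claw": 0.8}}

```text
t: 27.4
eef_pos: [0.5237, 0.0441, 0.1436]
tool_rot: [-0.0, 1.0, -0.021, -0.0]
contact_force: [1.4, 0.5, 0.1]
gripper_width: 0.794
grasp_force: 0.0
```

```bash
python3 -c "
from h import *
st()
look('wrist',['pack','cradle'],'w6.png')
look('side',['pack','cradle','tray'])"
```

```text
t 27.4 pos [0.5237 0.0441 0.1436] yaw -2.4 q7 -1.98 F [1.4 0.5 0.1] g 0.794 f 0.0
wrist pack L0.67 [0.616 0.044 0.02 ] M0.90 z0.085 top [616.8  41.2  15.9  63.5  87.3]
wrist cradle M0.67 z0.048 top [633.3  40.6  92.7  53.5  87.7]
side pack L0.67 [0.617 0.042 0.021] M0.59 z0.081 top [614.2  39.5  20.1  63.9  86.4]
side cradle L0.63 [0.647 0.037 0.004] M0.86 z0.066 top [718.5  33.1 122.7  30.3  87.4]
side tray L0.64 [ 0.541 -0.3   -0.005] M0.72 z0.029 top [ 540.3 -297.   100.5  148.5   63.7]
```

View pics/w6.png

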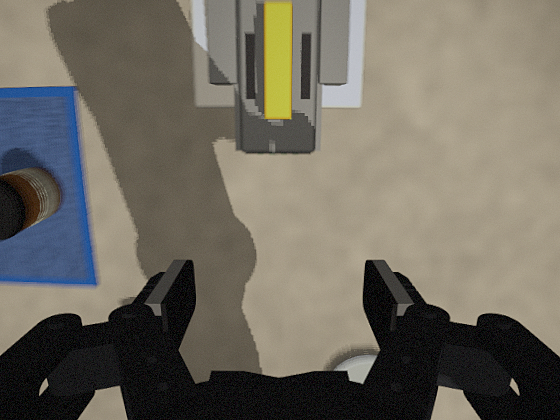

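The pack has sprung out; its handle is at (278,60), x ≈ 0.617. I'm gripping the handle.

Emit:
{"api": "send_rows", "payload": {"deltas": "0.035 -0.0005 0 0; 0.075 -0.0005 0 0; 0.093 -0.0005 0 0; 0.093 -0.0005 0.020 0; 0.093 -0.0005 0.050 0"}}

```text
t: 28.5
eef_pos: [0.6193, 0.0409, 0.0925]
tool_rot: [-0.0, 1.0, -0.021, 0.002]
contact_force: [-0.4, 0.3, 0.5]
gripper_width: 0.799
grasp_force: 0.0
```

Emit:
{"api": "send_rows", "payload": {"deltas": "0 0 0.025 0; 0 0 0.040 0; 0 0 0.048 0; 0 0 0.051 0; 0 0 0.051 0"}}

```text
t: 29.0
eef_pos: [0.6177, 0.0408, 0.0415]
tool_rot: [-0.0, 1.0, -0.021, 0.0]
contact_force: [-0.1, 0.8, -0.1]
gripper_width: 0.796
grasp_force: 0.0
```

Emit:
{"api": "send_rows", "payload": {"deltas": "0 0 0 0; 0 0 0 0; 0 0 0 0; 0 0 0 0; 0 0 0 0", "claw": 0, "force": 60}}

```text
t: 29.5
eef_pos: [0.6177, 0.0408, 0.0418]
tool_rot: [-0.0, 1.0, -0.021, 0.0]
contact_force: [-1.6, -0.2, 4.5]
gripper_width: 0.176
grasp_force: 59.1
```

```bash
python3 -c "
from h import *
st()
look('side',['pack'])
p=bot.read_camera('side'); im=p['img'][130:250,190:350,::-1]; cv2.imwrite('pics/s7.png',cv2.resize(im,None,fx=4,fy=4,interpolation=cv2.INTER_CUBIC))"
```

```text
t 29.5 pos [0.6177 0.0408 0.0418] yaw -2.4 q7 -2.01 F [-1.6 -0.2  4.5] g 0.176 f 59.1
side pack L0.63 [0.615 0.041 0.02 ]
```

View pics/s7.png

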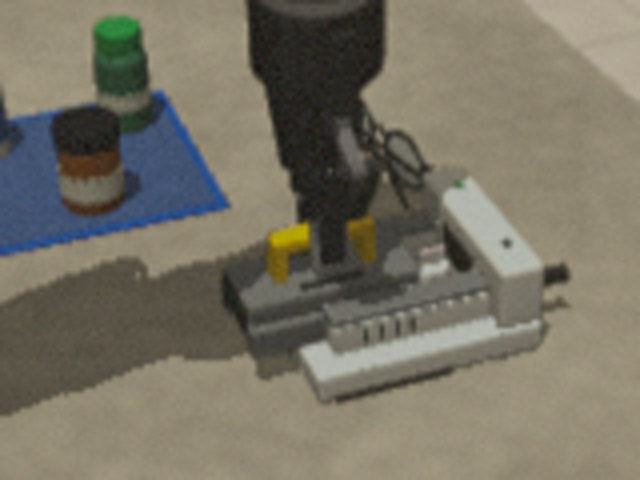

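The handle at (320,240) is between the fingers. I'm drawing the pack straight out.

Emit:
{"api": "send_rows", "payload": {"deltas": "-0.005 0 0 0; -0.015 0 0 0; -0.028 0 0 0; -0.042 0 0 0; -0.056 0 0 0"}}

```text
t: 30.2
eef_pos: [0.5606, 0.0431, 0.0413]
tool_rot: [-0.0, 1.0, -0.021, 0.001]
contact_force: [1.2, 0.3, 1.1]
gripper_width: 0.172
grasp_force: 58.9
```

Emit:
{"api": "send_rows", "payload": {"deltas": "-0.014 0 0 0; -0.028 0 0 0; -0.036 0 0 0; -0.036 0 0 0; -0.036 0 0 0"}}

```text
t: 30.7
eef_pos: [0.525, 0.0444, 0.0408]
tool_rot: [0.0, 1.0, -0.021, -0.0]
contact_force: [0.8, 0.3, -1.8]
gripper_width: 0.167
grasp_force: 58.6
```

```bash
python3 -c "
from h import *
st()
look('side',['pack'])"
```

```text
t 30.7 pos [0.525  0.0444 0.0408] yaw -2.4 q7 -2.06 F [ 0.8  0.3 -1.8] g 0.167 f 58.6
side pack L0.71 [0.52  0.043 0.021] M0.56 z0.064 top [521.5  41.   14.7  64.5  88.2]
```

Emit:
{"api": "send_rows", "payload": {"deltas": "0 0 -0.010 0; 0 0 -0.030 0; 0 0 -0.055 0; 0 0 -0.075 0; 0 0 -0.080 0"}}

```text
t: 31.35
eef_pos: [0.5272, 0.0449, 0.1239]
tool_rot: [-0.0, 1.0, -0.021, 0.002]
contact_force: [1.4, -0.4, -3.2]
gripper_width: 0.173
grasp_force: 58.8
```

Emit:
{"api": "send_rows", "payload": {"deltas": "0.002 0.025 0 0; 0.006 0.065 0 0; 0.010 0.110 0 0; 0.014 0.155 0 0; 0.018 0.200 0 0"}}

```text
t: 31.85
eef_pos: [0.5345, -0.1578, 0.1207]
tool_rot: [-0.0, 1.0, -0.021, -0.0]
contact_force: [1.0, 1.0, -2.5]
gripper_width: 0.172
grasp_force: 58.8
```

Emit:
{"api": "send_rows", "payload": {"deltas": "0.004 0.045 0 0; 0.008 0.085 0 0; 0.011 0.120 0 0; 0.0125 0.140 0 0; 0.0125 0.140 0 0"}}

```text
t: 32.35
eef_pos: [0.5401, -0.3012, 0.1202]
tool_rot: [0.001, 1.0, -0.024, -0.001]
contact_force: [0.3, 0.4, -3.0]
gripper_width: 0.172
grasp_force: 58.9
```

Emit:
{"api": "send_rows", "payload": {"deltas": "0 0 0 4; 0 0 0 10; 0 0 0 16; 0 0 0 21; 0 0 0 23.5"}}

```text
t: 32.85
eef_pos: [0.5415, -0.2949, 0.1205]
tool_rot: [-0.0, 0.974, -0.225, -0.001]
contact_force: [-0.2, 0.2, -3.3]
gripper_width: 0.173
grasp_force: 58.9
```

Emit:
{"api": "send_rows", "payload": {"deltas": "0 0 0 0; 0 0 0 0"}}

```text
t: 33.05
eef_pos: [0.5415, -0.2954, 0.1207]
tool_rot: [-0.0, 0.975, -0.223, -0.0]
contact_force: [0.5, 0.9, -2.8]
gripper_width: 0.174
grasp_force: 58.9
```

```bash
python3 -c "
from h import *
st()
look('side',['pack','tray'],'s8.png')
look('wrist',['pack','tray'],'w8.png')"
```

```text
t 33.0 pos [ 0.5415 -0.2954  0.1207] yaw -25.8 q7 -1.72 F [ 0.5  0.9 -2.8] g 0.174 f 58.9
side pack L0.97 [ 0.542 -0.294  0.099] M0.73 z0.153 top [ 528.9 -317.5   65.4   63.4   65.4]
side tray L0.98 [ 0.541 -0.296 -0.003] M0.79 z0.028 top [ 539.5 -298.    98.6  148.5   63.4]
wrist pack L0.82 [ 0.544 -0.292  0.099] M0.83 z0.164 top [ 541.1 -295.8   16.3   64.6   64.2]
wrist tray M0.92 z0.031 top [ 544.4 -297.5   98.5  143.9   63.8]
```

View pics/w8.png

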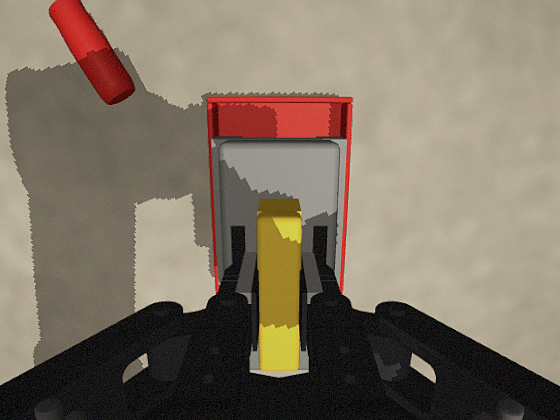

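The pack hangs aligned over the tray, whose rim runs (208,97)–(352,97). I'm lowering it.

Emit:
{"api": "send_rows", "payload": {"deltas": "0 0.001 0.020 0; 0 0.001 0.045 0; 0 0.001 0.068 0; 0 0.001 0.082 0; 0 0.001 0.088 0"}}

```text
t: 34.05
eef_pos: [0.5403, -0.297, 0.0317]
tool_rot: [-0.0, 0.975, -0.224, -0.001]
contact_force: [0.0, 0.1, -2.3]
gripper_width: 0.171
grasp_force: 58.8
```

Emit:
{"api": "send_rows", "payload": {"deltas": "0 0 0.003 0; 0 0 0.006 0; 0 0 0.008 0; 0 0 0.0085 0; 0 0 0.0085 0"}}

```text
t: 34.55
eef_pos: [0.5414, -0.2975, 0.025]
tool_rot: [0.0, 0.975, -0.224, 0.0]
contact_force: [0.7, 0.3, -3.3]
gripper_width: 0.177
grasp_force: 58.8
```

Emit:
{"api": "send_rows", "payload": {"deltas": "0 0 0.001 0; 0 0 0.002 0; 0 0 0.002 0"}}

```text
t: 34.85
eef_pos: [0.5415, -0.2975, 0.0238]
tool_rot: [0.0, 0.975, -0.224, 0.0]
contact_force: [-3.3, 1.6, 5.8]
gripper_width: 0.171
grasp_force: 60.0
```

```bash
python3 -c "
from h import *
st()
look('side',['pack'])"
```

```text
t 34.9 pos [ 0.5415 -0.2975  0.0238] yaw -25.9 q7 -1.75 F [-3.3  1.6  5.8] g 0.171 f 60.0
side pack L0.82 [ 0.542 -0.295  0.005] M0.96 z0.059 top [ 528.  -321.1   67.9   64.1   66.2]
```

Emit:
{"api": "send_rows", "payload": {"deltas": "0 0 0 0; 0 0 0 0; 0 0 0 0; 0 0 0 0; 0 0 0 0", "claw": 0.6}}

```text
t: 35.5
eef_pos: [0.5412, -0.2974, 0.0225]
tool_rot: [-0.0, 0.975, -0.224, 0.0]
contact_force: [-0.1, -0.1, -0.2]
gripper_width: 0.597
grasp_force: 0.0
```

Emit:
{"api": "send_rows", "payload": {"deltas": "0 0 -0.010 0; 0 0 -0.030 0; 0 0 -0.070 0; 0 0 -0.115 0; 0 0 -0.160 0"}}

```text
t: 36.0
eef_pos: [0.5408, -0.2972, 0.1849]
tool_rot: [-0.0, 0.975, -0.224, -0.0]
contact_force: [1.0, -1.5, -0.4]
gripper_width: 0.601
grasp_force: 0.0
```

Emit:
{"api": "send_rows", "payload": {"deltas": "0 0 0 -5; 0 0 0 -11; 0 0 0 -17; 0 0 0 -23; 0 0 0 -25.9", "claw": 0.8}}

```text
t: 36.5
eef_pos: [0.5411, -0.2974, 0.1834]
tool_rot: [0.0, 1.0, 0.002, 0.0]
contact_force: [0.8, -0.2, 0.0]
gripper_width: 0.802
grasp_force: 0.0
```

```bash
python3 -c "
from h import *
st()
look('side',['pack','tray','jar','cleaner','aerosol'])
look('top',['jar','cleaner','aerosol'])"
```

```text
t 36.5 pos [ 0.5411 -0.2974  0.1834] yaw 0.2 q7 -1.29 F [ 0.8 -0.2  0. ] g 0.802 f 0.0
side pack L0.76 [ 0.54  -0.296  0.001] M0.57 z0.065 top [ 538.3 -297.8   16.8   63.7   64.1]
side tray L0.85 [ 0.543 -0.297 -0.004] M0.85 z0.030 top [ 540.2 -297.3  100.7  148.6   64. ]
side jar L0.78 [ 0.532  0.246 -0.   ]
side cleaner L0.81 [0.478 0.349 0.002]
side aerosol L0.65 [0.587 0.34  0.001] M0.73 z0.082 top [582.7 339.7  40.3  30.7  53.2]
top jar L0.89 [ 0.533  0.247 -0.   ] M0.86 z0.068 top [534.2 247.1  43.1  43.1  46.3]
top cleaner L0.85 [0.48  0.345 0.001] M0.84 z0.088 top [481.5 345.1  24.6  22.9  12.4]
top aerosol L0.66 [0.584 0.342 0.005] M0.89 z0.083 top [587.8 340.2  31.9  32.7   1.6]
```

Emit:
{"api": "send_rows", "payload": {"deltas": "-0.001 -0.045 0 0; -0.002 -0.090 0 0; -0.002 -0.135 0 0; -0.003 -0.180 0 0; -0.003 -0.225 0 0"}}

```text
t: 37.9
eef_pos: [0.5378, -0.0707, 0.1828]
tool_rot: [0.0, 1.0, -0.0, 0.0]
contact_force: [0.7, -0.5, -0.6]
gripper_width: 0.799
grasp_force: 0.0
```

Emit:
{"api": "send_rows", "payload": {"deltas": "-0.001 -0.045 0 0; -0.002 -0.090 0 0; -0.002 -0.135 0 0; -0.003 -0.180 0 0; -0.003 -0.225 0 0"}}

```text
t: 38.4
eef_pos: [0.5349, 0.1543, 0.1828]
tool_rot: [0.0, 1.0, -0.0, 0.0]
contact_force: [1.0, -0.1, -0.3]
gripper_width: 0.8
grasp_force: 0.0
```

Emit:
{"api": "send_rows", "payload": {"deltas": "0 -0.045 0 0; 0 -0.080 0 0; 0 -0.095 0 0; 0 -0.095 0.015 0; 0 -0.095 0.030 0"}}

```text
t: 38.9
eef_pos: [0.5354, 0.2457, 0.1512]
tool_rot: [0.001, 1.0, -0.001, 0.0]
contact_force: [0.3, -0.4, 0.3]
gripper_width: 0.797
grasp_force: 0.0
```

Emit:
{"api": "send_rows", "payload": {"deltas": "0 0 0 0; 0 0 0 0"}}

```text
t: 39.1
eef_pos: [0.5351, 0.2451, 0.1515]
tool_rot: [0.001, 1.0, -0.001, -0.001]
contact_force: [-0.2, 0.5, 1.3]
gripper_width: 0.801
grasp_force: 0.0
```

```bash
python3 -c "
from h import *
st()
look('wrist',['jar','cleaner','aerosol'],'w9.png')"
```

```text
t 39.1 pos [0.5351 0.2451 0.1515] yaw -0.2 q7 -2.33 F [-0.2  0.5  1.3] g 0.801 f 0.0
wrist jar L0.81 [0.528 0.248 0.002] M0.83 z0.068 top [533.6 248.9  44.9  43.7   7.3]
wrist cleaner L0.70 [0.476 0.348 0.001] M0.66 z0.089 top [513.2 322.6  16.  104.2  48. ]
wrist aerosol L0.79 [0.587 0.344 0.004] M0.79 z0.084 top [586.8 341.4  33.6  33.8  60.8]
```

View pics/w9.png

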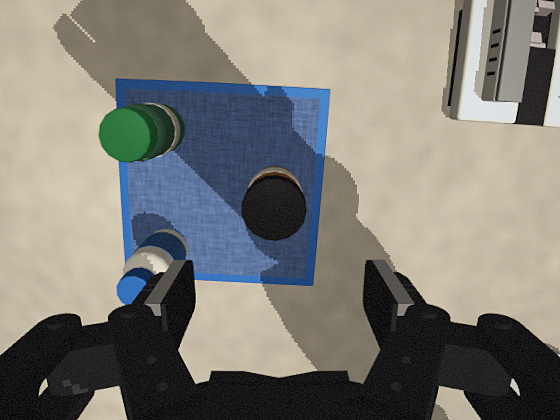

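The jar lid is at (273,207), and the bottle and the aerosol stand clear of the finger path. I'm descending on the jar.

Emit:
{"api": "send_rows", "payload": {"deltas": "-0.001 -0.003 0.035 0; -0.001 -0.003 0.075 0; -0.001 -0.003 0.110 0; -0.001 -0.003 0.135 0; -0.001 -0.003 0.145 0"}}

```text
t: 39.95
eef_pos: [0.5326, 0.2498, 0.0052]
tool_rot: [0.001, 1.0, 0.0, -0.002]
contact_force: [-0.3, -0.3, -0.6]
gripper_width: 0.807
grasp_force: 0.0
```

Emit:
{"api": "send_rows", "payload": {"deltas": "0 0 0 0; 0 0 0 0; 0 0 0 0; 0 0 0 0; 0 0 0 0", "claw": 0, "force": 40}}

```text
t: 40.45
eef_pos: [0.5346, 0.2508, 0.0084]
tool_rot: [-0.0, 1.0, -0.0, 0.001]
contact_force: [-0.8, 0.3, 0.5]
gripper_width: 0.527
grasp_force: 40.9
```

Emit:
{"api": "send_rows", "payload": {"deltas": "0 0 -0.010 0; 0 0 -0.035 0; 0 0 -0.065 0; 0 0 -0.090 0; 0 0 -0.100 0"}}

```text
t: 40.95
eef_pos: [0.5355, 0.2516, 0.111]
tool_rot: [-0.001, 1.0, -0.0, 0.002]
contact_force: [0.4, 0.1, -1.2]
gripper_width: 0.53
grasp_force: 41.1
```

Emit:
{"api": "send_rows", "payload": {"deltas": "-0.003 0.025 0 0; -0.007 0.060 0 0; -0.011 0.100 0 0; -0.016 0.140 0 0; -0.018 0.160 0 0"}}

```text
t: 41.45
eef_pos: [0.5149, 0.0861, 0.107]
tool_rot: [0.001, 1.0, -0.002, -0.001]
contact_force: [1.2, -0.3, -1.4]
gripper_width: 0.525
grasp_force: 41.2
```

Emit:
{"api": "send_rows", "payload": {"deltas": "0 0 0 0; 0 0 0 0; 0 0 0.020 0; 0 0 0.045 0; 0 0 0.065 0"}}

```text
t: 41.95
eef_pos: [0.516, 0.0926, 0.0417]
tool_rot: [-0.001, 1.0, 0.001, 0.0]
contact_force: [-0.6, -0.1, -1.3]
gripper_width: 0.528
grasp_force: 41.2
```

Emit:
{"api": "send_rows", "payload": {"deltas": "0 0 0.010 0; 0 0 0.018 0; 0 0 0.023 0; 0 0 0.025 0; 0 0 0.025 0"}}

```text
t: 42.45
eef_pos: [0.5164, 0.0909, 0.0179]
tool_rot: [-0.0, 1.0, 0.0, 0.0]
contact_force: [0.4, -0.4, -0.9]
gripper_width: 0.527
grasp_force: 41.2
```

```bash
python3 -c "
from h import *
st()
look('wrist',['jar'])
look('side',['jar'])"
```

```text
t 42.5 pos [0.5164 0.0909 0.0179] yaw 0.0 q7 -2.18 F [ 0.4 -0.4 -0.9] g 0.527 f 41.2
wrist jar L0.83 [0.512 0.087 0.016] M0.63 z0.078 top [517.2  90.9  42.2  45.4   1.9]
side jar L0.88 [0.516 0.088 0.011] M0.57 z0.079 top [497.5  87.3  48.6  17.3  78.1]
```

Emit:
{"api": "send_rows", "payload": {"deltas": "0 0 0.005 0; 0 0 0.009 0; 0 0 0.011 0; 0 0 0.0125 0; 0 0 0.0125 0"}}

```text
t: 43.25
eef_pos: [0.5159, 0.0905, 0.0053]
tool_rot: [0.0, 1.0, 0.0, -0.0]
contact_force: [-1.4, -0.0, 3.7]
gripper_width: 0.531
grasp_force: 41.4
```

Emit:
{"api": "send_rows", "payload": {"deltas": "0 0 0 0; 0 0 0 0; 0 0 0 0; 0 0 0 0; 0 0 0 0", "claw": 0.8}}

```text
t: 43.75
eef_pos: [0.5161, 0.0907, 0.0051]
tool_rot: [-0.0, 1.0, 0.0, 0.0]
contact_force: [-0.1, -0.5, -0.6]
gripper_width: 0.795
grasp_force: 0.0
```

Emit:
{"api": "send_rows", "payload": {"deltas": "0 0 -0.010 0; 0 0 -0.035 0; 0 0 -0.075 0; 0 0 -0.115 0; 0 0 -0.140 0"}}

```text
t: 44.25
eef_pos: [0.5171, 0.0912, 0.1487]
tool_rot: [-0.0, 1.0, 0.0, 0.002]
contact_force: [0.3, -1.1, 0.2]
gripper_width: 0.792
grasp_force: 0.0
```

Emit:
{"api": "send_rows", "payload": {"deltas": "0.011 -0.040 0 0; 0.023 -0.080 0 0; 0.034 -0.120 0 0; 0.046 -0.160 0 0; 0.057 -0.200 0 0"}}

```text
t: 44.75
eef_pos: [0.5735, 0.2921, 0.1459]
tool_rot: [-0.0, 1.0, -0.0, 0.0]
contact_force: [0.5, -0.2, -0.7]
gripper_width: 0.801
grasp_force: 0.0
```

Emit:
{"api": "send_rows", "payload": {"deltas": "0.010 -0.035 0 0; 0.0145 -0.0505 0 0; 0.0145 -0.0505 0 0; 0.0145 -0.0505 0 0"}}

```text
t: 45.15
eef_pos: [0.5874, 0.3406, 0.1453]
tool_rot: [0.0, 1.0, 0.0, -0.0]
contact_force: [0.3, -0.7, 0.1]
gripper_width: 0.799
grasp_force: 0.0
```

```bash
python3 -c "
from h import *
st()
look('wrist',['aerosol'])
look('side',['jar'])"
```

```text
t 45.1 pos [0.5874 0.3406 0.1453] yaw 0.0 q7 -2.43 F [ 0.3 -0.7  0.1] g 0.799 f 0.0
wrist aerosol L0.57 [0.589 0.344 0.003] M0.82 z0.084 top [587.6 342.3  33.6  32.9  43.3]
side jar L0.69 [ 0.512  0.089 -0.   ] M0.89 z0.065 top [511.   86.8  44.8  43.2  24.4]
```

Emit:
{"api": "send_rows", "payload": {"deltas": "0 -0.001 0.035 0; 0 -0.001 0.075 0; 0 -0.001 0.110 0; 0 -0.001 0.132 0; 0 -0.001 0.139 0"}}

```text
t: 45.95
eef_pos: [0.586, 0.3403, 0.0032]
tool_rot: [0.001, 1.0, -0.0, -0.002]
contact_force: [-0.4, -0.1, 0.5]
gripper_width: 0.799
grasp_force: 0.0
```

Emit:
{"api": "send_rows", "payload": {"deltas": "0 0 0 0; 0 0 0 0; 0 0 0 0; 0 0 0 0; 0 0 0 0", "claw": 0}}

```text
t: 46.45
eef_pos: [0.5887, 0.3428, 0.0078]
tool_rot: [-0.001, 1.0, -0.0, 0.001]
contact_force: [0.1, -1.4, 7.0]
gripper_width: 0.456
grasp_force: 41.0
```

Emit:
{"api": "send_rows", "payload": {"deltas": "0 0 -0.010 0; 0 0 -0.035 0; 0 0 -0.065 0; 0 0 -0.090 0; 0 0 -0.100 0"}}

```text
t: 46.95
eef_pos: [0.5887, 0.3431, 0.1094]
tool_rot: [-0.001, 1.0, 0.0, 0.002]
contact_force: [0.3, 0.2, -1.9]
gripper_width: 0.452
grasp_force: 40.5
```

Emit:
{"api": "send_rows", "payload": {"deltas": "-0.005 0.025 0 0; -0.013 0.065 0 0; -0.022 0.108 0 0; -0.031 0.152 0 0; -0.041 0.196 0 0"}}

```text
t: 47.45
eef_pos: [0.5455, 0.1442, 0.1055]
tool_rot: [0.0, 1.0, 0.0, -0.0]
contact_force: [-0.3, -0.5, -1.9]
gripper_width: 0.458
grasp_force: 40.6
```

Emit:
{"api": "send_rows", "payload": {"deltas": "-0.009 0.044 0 0; -0.018 0.088 0 0; -0.026 0.126 0 0; -0.0295 0.144 0 0; -0.0295 0.146 0 0"}}

```text
t: 47.95
eef_pos: [0.5157, -0.0036, 0.1055]
tool_rot: [0.001, 1.0, -0.003, -0.001]
contact_force: [0.3, 0.1, -0.6]
gripper_width: 0.453
grasp_force: 40.6
```

Emit:
{"api": "send_rows", "payload": {"deltas": "0 0 0 0; 0 0 0.020 0; 0 0 0.050 0; 0 0 0.075 0; 0 0 0.085 0"}}

```text
t: 48.45
eef_pos: [0.5158, 0.0023, 0.019]
tool_rot: [-0.001, 1.0, 0.002, -0.002]
contact_force: [-0.1, -0.6, -1.2]
gripper_width: 0.456
grasp_force: 40.6
```

Emit:
{"api": "send_rows", "payload": {"deltas": "0 0 0 0; 0 0 0 0"}}

```text
t: 48.65
eef_pos: [0.5178, 0.0012, 0.0218]
tool_rot: [-0.0, 1.0, 0.001, 0.0]
contact_force: [0.5, -0.8, -0.7]
gripper_width: 0.45
grasp_force: 40.6
```

```bash
python3 -c "
from h import *
st()
look('wrist',['aerosol'])
look('side',['aerosol'])"
```

```text
t 48.6 pos [0.5178 0.0012 0.0218] yaw 0.1 q7 -2.01 F [ 0.5 -0.8 -0.7] g 0.450 f 40.6
wrist aerosol L0.69 [0.515 0.005 0.016] M0.93 z0.098 top [522.    1.9  23.3  34.4   5.3]
side aerosol L0.78 [ 0.512 -0.001  0.016] M0.58 z0.092 top [500.6  -3.1   7.8  21.    6.7]
```

Emit:
{"api": "send_rows", "payload": {"deltas": "-0.0005 0.001 0.006 0; -0.0005 0.001 0.011 0; -0.0005 0.001 0.014 0; -0.0005 0.001 0.016 0; -0.0005 0.001 0.016 0"}}

```text
t: 49.45
eef_pos: [0.5165, -0.0008, 0.0049]
tool_rot: [0.0, 1.0, 0.0, -0.0]
contact_force: [0.8, -0.5, -0.7]
gripper_width: 0.45
grasp_force: 40.7
```

Emit:
{"api": "send_rows", "payload": {"deltas": "0 0 0.0007 0; 0 0 0.0007 0"}}

```text
t: 49.65
eef_pos: [0.5167, -0.0008, 0.0048]
tool_rot: [0.0, 1.0, 0.0, 0.0]
contact_force: [-2.0, -0.5, 5.5]
gripper_width: 0.454
grasp_force: 41.3
```

Emit:
{"api": "send_rows", "payload": {"deltas": "0 0 0 0; 0 0 0 0; 0 0 0 0; 0 0 0 0; 0 0 0 0", "claw": 0.8}}

```text
t: 50.15
eef_pos: [0.5166, -0.0009, 0.0044]
tool_rot: [-0.0, 1.0, -0.0, 0.0]
contact_force: [0.1, 1.0, -0.0]
gripper_width: 0.799
grasp_force: 0.0
```

Emit:
{"api": "send_rows", "payload": {"deltas": "0 0 -0.010 0; 0 0 -0.035 0; 0 0 -0.075 0; 0 0 -0.115 0; 0 0 -0.140 0"}}

```text
t: 50.65
eef_pos: [0.5177, -0.0005, 0.148]
tool_rot: [-0.0, 1.0, 0.0, 0.002]
contact_force: [0.8, 0.6, -0.2]
gripper_width: 0.798
grasp_force: 0.0
```

Emit:
{"api": "send_rows", "payload": {"deltas": "-0.004 -0.040 0 0; -0.009 -0.085 0 0; -0.014 -0.130 0 0; -0.018 -0.172 0 0; -0.023 -0.215 0 0"}}

```text
t: 51.15
eef_pos: [0.4933, 0.2156, 0.1453]
tool_rot: [-0.0, 1.0, -0.0, 0.0]
contact_force: [1.2, 0.9, -0.1]
gripper_width: 0.798
grasp_force: 0.0
```

Emit:
{"api": "send_rows", "payload": {"deltas": "-0.005 -0.045 0 0; -0.009 -0.090 0 0; -0.014 -0.125 0 0; -0.014 -0.1315 0 0; -0.014 -0.1315 0 0"}}

```text
t: 51.65
eef_pos: [0.4789, 0.3472, 0.1449]
tool_rot: [-0.0, 1.0, 0.001, 0.0]
contact_force: [-0.6, -0.0, -0.1]
gripper_width: 0.797
grasp_force: 0.0
```

Emit:
{"api": "send_rows", "payload": {"deltas": "0 0 0 0; 0 0 0 0"}}

```text
t: 51.85
eef_pos: [0.4804, 0.3435, 0.1444]
tool_rot: [0.001, 1.0, -0.001, 0.0]
contact_force: [0.1, -0.4, 0.3]
gripper_width: 0.801
grasp_force: 0.0
```

```bash
python3 -c "
from h import *
st()
look('wrist',['cleaner'])
look('side',['aerosol','jar','cleaner'])
look('top',['aerosol','jar'])"
```

```text
t 51.9 pos [0.4804 0.3435 0.1444] yaw -0.1 q7 -2.57 F [ 0.1 -0.4  0.3] g 0.801 f 0.0
wrist cleaner L0.70 [0.479 0.346 0.001] M0.80 z0.089 top [481.5 345.7  24.8  24.3  50.7]
side aerosol L0.78 [ 0.514 -0.002 -0.003] M0.57 z0.080 top [511.5  -1.   34.3  32.9  77.6]
side jar L0.81 [ 0.512  0.088 -0.001] M0.87 z0.065 top [511.9  85.9  46.3  41.1  41.5]
side cleaner L0.83 [0.479 0.349 0.002] M0.78 z0.083 top [474.7 340.3  17.5  23.   18.5]
top aerosol L0.59 [0.513 0.    0.003] M0.64 z0.081 top [5.161e+02 1.000e-01 3.190e+01 3.330e+01 4.550e+01]
top jar L0.87 [ 0.516  0.088 -0.003] M0.56 z0.065 top [515.2  88.1  44.   43.9   1.2]
```

Emit:
{"api": "send_rows", "payload": {"deltas": "0 0 0.035 0; 0 0 0.075 0; 0 0 0.110 0; 0 0 0.132 0; 0 0 0.138 0"}}

```text
t: 53.1
eef_pos: [0.4781, 0.3444, 0.0037]
tool_rot: [0.001, 1.0, 0.0, -0.002]
contact_force: [-0.2, -0.2, -0.2]
gripper_width: 0.796
grasp_force: 0.0
```

Emit:
{"api": "send_rows", "payload": {"deltas": "0 0 0 0; 0 0 0 0; 0 0 0 0; 0 0 0 0; 0 0 0 0", "claw": 0}}

```text
t: 53.6
eef_pos: [0.4806, 0.3464, 0.0079]
tool_rot: [-0.001, 1.0, -0.0, 0.001]
contact_force: [-1.0, -1.1, 6.9]
gripper_width: 0.432
grasp_force: 40.7
```

Emit:
{"api": "send_rows", "payload": {"deltas": "0 0 -0.010 0; 0 0 -0.035 0; 0 0 -0.065 0; 0 0 -0.090 0; 0 0 -0.100 0"}}

```text
t: 54.1
eef_pos: [0.4806, 0.3466, 0.1094]
tool_rot: [-0.001, 1.0, -0.0, 0.002]
contact_force: [-0.1, -0.0, -1.1]
gripper_width: 0.433
grasp_force: 40.3
```

Emit:
{"api": "send_rows", "payload": {"deltas": "-0.003 0.025 0 0; -0.007 0.065 0 0; -0.012 0.110 0 0; -0.016 0.155 0 0; -0.021 0.200 0 0"}}

```text
t: 54.6
eef_pos: [0.4578, 0.1436, 0.106]
tool_rot: [0.0, 1.0, 0.0, -0.0]
contact_force: [-0.1, -0.7, -0.7]
gripper_width: 0.436
grasp_force: 40.3
```

Emit:
{"api": "send_rows", "payload": {"deltas": "-0.005 0.045 0 0; -0.009 0.080 0 0; -0.0105 0.0945 0 0; -0.0105 0.0955 0 0; -0.0105 0.0955 0.020 0"}}

```text
t: 55.1
eef_pos: [0.4501, 0.0507, 0.0879]
tool_rot: [-0.0, 1.0, -0.001, 0.002]
contact_force: [0.9, 0.6, -0.9]
gripper_width: 0.432
grasp_force: 40.4
```

Emit:
{"api": "send_rows", "payload": {"deltas": "0 0 0.025 0; 0 0 0.050 0; 0 0 0.065 0; 0 0 0.065 0; 0 0 0.065 0"}}

```text
t: 55.6
eef_pos: [0.4482, 0.0514, 0.0215]
tool_rot: [-0.0, 1.0, 0.001, -0.0]
contact_force: [-0.1, -0.3, -0.3]
gripper_width: 0.432
grasp_force: 40.4
```

```bash
python3 -c "
from h import *
st()
look('wrist',['cleaner'])
look('side',['cleaner'])"
```

```text
t 55.6 pos [0.4482 0.0514 0.0215] yaw 0.1 q7 -2.18 F [-0.1 -0.3 -0.3] g 0.432 f 40.4
wrist cleaner M0.97 z0.102 top [453.4  52.2  16.7  24.8   6.7]
side cleaner L0.63 [0.447 0.054 0.013] M0.47 z0.079 top [433.4  42.2   8.6  37.1  13. ]
```

Grasp z was 0.0079, so the bench release height is 0.0049. I'm lowering by 16.5 mm.

Emit:
{"api": "send_rows", "payload": {"deltas": "0 0 0.006 0; 0 0 0.011 0; 0 0 0.014 0; 0 0 0.016 0; 0 0 0.0165 0"}}

```text
t: 56.4
eef_pos: [0.4479, 0.0501, 0.0049]
tool_rot: [0.0, 1.0, 0.0, -0.0]
contact_force: [-3.1, -0.5, 11.1]
gripper_width: 0.428
grasp_force: 41.3
```

Emit:
{"api": "send_rows", "payload": {"deltas": "0 0 0 0; 0 0 0 0"}}

```text
t: 56.6
eef_pos: [0.4479, 0.0501, 0.0049]
tool_rot: [0.0, 1.0, 0.0, -0.0]
contact_force: [-1.6, -0.4, 4.6]
gripper_width: 0.43
grasp_force: 40.8
```

Emit:
{"api": "send_rows", "payload": {"deltas": "0 0 0 0; 0 0 0 0; 0 0 0 0; 0 0 0 0; 0 0 0 0", "claw": 0.8}}

```text
t: 57.1
eef_pos: [0.4482, 0.0501, 0.0049]
tool_rot: [-0.0, 1.0, -0.0, 0.0]
contact_force: [-0.5, 0.4, -0.6]
gripper_width: 0.798
grasp_force: 0.0
```

Emit:
{"api": "send_rows", "payload": {"deltas": "0 0 -0.010 0; 0 0 -0.035 0; 0 0 -0.080 0; 0 0 -0.125 0; 0 0 -0.170 0"}}

```text
t: 57.6
eef_pos: [0.4475, 0.0504, 0.1772]
tool_rot: [-0.0, 1.0, 0.0, -0.0]
contact_force: [1.7, -0.1, 0.3]
gripper_width: 0.797
grasp_force: 0.0
```

Emit:
{"api": "send_rows", "payload": {"deltas": "0.002 0.040 -0.010 0; 0.004 0.080 -0.020 0; 0.006 0.120 -0.020 0; 0.008 0.160 -0.020 0; 0.010 0.200 -0.020 0"}}

```text
t: 58.1
eef_pos: [0.4579, -0.1513, 0.1959]
tool_rot: [0.0, 1.0, 0.0, 0.001]
contact_force: [-0.4, 1.0, 0.0]
gripper_width: 0.798
grasp_force: 0.0
```

Emit:
{"api": "send_rows", "payload": {"deltas": "0 0 0 0; 0 0 0 0; 0 0 0 0"}}

```text
t: 58.4
eef_pos: [0.4581, -0.1485, 0.1952]
tool_rot: [-0.0, 1.0, 0.001, 0.0]
contact_force: [-0.2, 0.4, -0.5]
gripper_width: 0.801
grasp_force: 0.0
```

```bash
python3 -c "
from h import *
st()
look('side',['aerosol','jar','cleaner','pack','tray'],'s10.png')
look('top',['aerosol','jar','cleaner'])"
```

```text
t 58.4 pos [ 0.4581 -0.1485  0.1952] yaw 0.1 q7 -1.49 F [-0.2  0.4 -0.5] g 0.801 f 0.0
side aerosol L0.84 [ 0.513 -0.004 -0.004] M0.94 z0.079 top [511.4 -10.5  17.7  32.2  89.4]
side jar L0.91 [ 0.513  0.086 -0.003] M0.84 z0.066 top [471.9 -34.5 306.7  26.9  75.6]
side cleaner M0.94 z0.084 top [445.1  49.2  23.4  22.6  71. ]
side pack L0.64 [ 0.541 -0.297  0.   ] M0.81 z0.065 top [ 538.2 -297.8   17.6   63.6   64.4]
side tray L0.75 [ 0.54  -0.297 -0.006] M0.80 z0.030 top [ 540.2 -296.8  101.   148.7   63.3]
top aerosol L0.83 [ 0.511 -0.001  0.002] M0.60 z0.081 top [516.   -0.9  32.8  33.5  19.1]
top jar L0.60 [ 0.516  0.087 -0.001] M0.93 z0.066 top [515.6  88.3  42.5  43.8  15.4]
top cleaner L0.52 [ 0.446  0.05  -0.002] M0.54 z0.085 top [449.1  50.7  23.5  23.5  45.8]
```

View pics/s10.png

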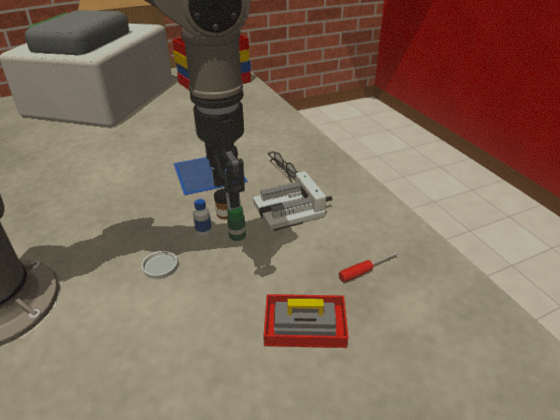

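The three stand upright at (203,216), (222,203) and (237,222), each within about 4 mm of where it started by the cameras. The pack lies flat in the tray at (305,318), and the arm is clear. Handing in.

```bash
python3 -c "
from station import bot
print(bot.hand_in())"
```

```text
the job is handed in; nothing more can be done
None
```

I handed the job in at about 58 s: the bottle, aerosol and jar are back upright within about 4 mm of their spots by the cameras, and the pack lies flat in the red tray; no verdict came back.

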